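Fetch the flaring former from behind the front row of a glass lathe's tool tray

ROBOT

A 6-joint arm with a two-finger parallel gripper is mounted at the origin on the work surface. World frame = base frame: x ahead of the robot, y to its left, z up, the work surface at z = 0. Lengths are in m, angles in rad, forces in N, time in s.
With the tool pointing down it reaches from about 0.35 to 0.85 m from the base axis. Payload 8.1 kg.
Tool frame: the origin (TCP) lies on the centre line of the jaws, within the pads' length; the fingertips stand 17 mm ahead of it and the grasp point (between the pads) lies 2 mm behind it; x points along the fingers, z is the direction in which the jaws open and shut, and the axes are right-handed (so a half turn about x gives the same grasp; the last joint's range is limited). The gripper opens to 93 mm and grips with 3 to 60 N. Pads are 15 mm wide; open, the fingers measure 128 mm over their backs; the gripper's body (75 mm by 188 mm) begins 65 mm behind the grasp point.
Start: joints at [-1.201, 0.13, 1.488, -0, 1.523, -0.085], TCP at [0.264, -0.539, 0.236] pointing down, gripper open.
Joint ranges: [-2.96, 2.96], [-0.89, 2.26], [0.02, 2.5], [-1.34, 4.48], [0, 2.73], [-2.66, 2.66]. Speed limits (rad/s): [2.39, 2.39, 2.79, 3.14, 3.14, 3.14].

INTERFACE

Orientations are given as a rotation vector (axis times angle).
In Python, from plant import telemetry, optics, workorder gives the robot as it stands.
- The arm moves only by the shell command python3 -m inch 'ROWS' [FORCE]. ROWS is JSON, a list that holds one entry, the list of rows, each a list of 7 numbers: the shift along the tool's x, y, z in m, then the turn, a rotation vector about the tool's x, y, z in rad, then the opening, from 0 (shut) to 1 (fully open). In form: [[[tx, ty, tz, ax, ay, az, grip], ...]]. A call has 1 to 20 rows; each row shifts and turns the pose as measured when the row begins, along the tool's axes as they then stand; what a row does not reach is not made up. A row lasts 1/10 s, in which the tool goes at most 50 mm and 8.59 degrees, less where a joint would pass 70% of its speed; a pose out of reach is approached as far as the arm can. A call is refused whole if a number of a shift passes 0.05 or a number of a turn 0.15, either way. A call with a gripper value outside its range is refused whole. The fingers move at their own pace and stop on an object; FORCE is the grip in N (left out, the last holds). Time passes only in rows, so rows that do not move let the fingers close. It gives the time, the measured TCP pose, the force and the opening at its end, in the units of the state.
- telemetry.read_state(): the state, without advancing time (a new reading comes with each control period).
- optics.read_camera(name): name is "scene" or "top" or "wrist"; returns a dict with "frame" (400x640x3 uint8, blue, green, red), "fx", "fy", "cx", "cy" (pixels), "rvec" (rotation vector, rad) and "tvec" (3), from world to camera coordinates, as OpenCV has them. Camera axes: x right, y down, z forward; pixel columns grow to the right and rows downward; lengths in m; the calibration is good to about 2 mm. A picture is of the moment at which its call begins. There is no depth.
- workorder.close_job(): hands the job in, once; it reports no verdict.
The state is a dict: "t": time; "q": joint angles; "dq": joint speeds; "joint_torque": joint torques, N m; "tool_pos": TCP position; "orientation": TCP orientation; "force": force on the tool from outside, world axes, zero at the start; "wrist_torque": the same for the moment, N m; "opening": finger opening in m.
Only numpy, scipy, OpenCV 4.12 (cv2) and the standard library are available. Lean on these libraries where they do the work, as an engineer would, in place of code of your own. Each camera call takes 0.05 s, during which the arm holds its last target. There are 200 camera calls.

TASK

On the glassblower's bench, the low black flaring former stands on the tool tray behind three tall things. First stand all three of them on the pale heat board at the side, then set the former upright in the round dish of the holder, and after that put the three back, each upright at the spot on the tray where it stood before. Let nothing fall over, and leave the steel collar and the graphite slab in the tray's back corners where they are.

Things in the scene. Friction and masses are not known exactly. Their poses are not given: they have to be found in the camera images.
- mandrel_mid (a point): Brass mandrel, a loose upright round thing 120 mm tall: foot disc 44 mm across and 12 mm high, then a straight shaft 26 mm across with a slightly tapered top; about 0.4 kg. The point is at its centre, 60 mm above its underside; z up along its axis. It starts in the front row of the tray (any of the three pads).
- centre_mid (a point): Steel lathe centre, a loose upright round thing 124 mm tall: straight body 40 mm across up to 80 mm, then a cone to a point; about 0.55 kg. The point is at half its height, 62 mm above its underside; z up along its axis. It starts in the front row of the tray (any of the three pads).
- tube_mid (a point): Milky white quartz tube, loose and upright, open at both ends, 38 mm across outside, 26 mm inside, 118 mm tall; about 0.15 kg. The point is at its centre, 59 mm above its underside; z up along its axis. It starts in the front row of the tray (any of the three pads).
- former_mid (a point): Graphite flaring former, low, black and loose, 60 mm tall: base flange 46 mm across and 8 mm high, straight shank 30 mm across from 10 to 44 mm, blunt cone above. The point is at half its height on the axis, 30 mm above its underside; z up along the axis. About 0.09 kg. It stands on the tray behind the middle of the front row, 54 mm (+-6) farther along the tray's x.
- tray: Fixed blue steel tool tray 180 (x) by 280 (y) mm, x pointing away from the robot give or take its yaw. Origin at the centre of its underside; things stand on its floor, 12 mm above the origin. Lips 22 mm high along the back (+x) and both y sides, none in front. Three flat grey pads 62 mm across mark the front row at x = -28 mm and y = -85, 0 and +85 mm; each of the three tall things stands within about 5 mm of a pad's centre.
- board: Fixed pale heat board, the side area, flat, 260 (x) by 180 (y) by 8 mm; origin at the centre of its underside, top 8 mm above. It lies to the left or the right of the tray; its yaw varies.
- holder: Fixed holder, on the other side of the tray from the board: a grey block 110 by 110 by 35 mm with a round steel dish on its top. Origin at the centre of the block's underside; the dish's floor is 40 mm above it, centred, 70 mm across inside, with a rim 5 mm wide and 6 mm higher than the dish's floor.
- collar: Bystander: loose dark steel ring 40 mm across, 18 mm high, in one of the tray's back corners, about 85 mm or more to a side of the former. Origin at the centre of its underside. Leave it.
- slab: Bystander: loose dark graphite slab 34 by 36 by 22 mm high in the other back corner of the tray. Origin at the centre of its underside. Leave it.
Mind the look-alikes: they are no part of the job. Of the things that look like the part that bears former_mid, the larger one is meant. Of the things shaped like the part that bears mandrel_mid, the brass one is meant.

How it is judged:
By the outcome, as a careful person would: the job done as asked, in the order asked, and still so for the second after the job is handed in, with the robot touching nothing.
It also fails if it takes over 147 s, if anything falls off the work surface, if the arm or the gripper's body presses on something with over 40 N, if the wrist force passes 120 N, or if a joint passes its speed limit or range.

## Working session

There is one attempt and no reset: what is moved stays moved. The work goes in short steps, Python scripts to look and compute and a shell command to move; the robot and the scene stay as the last step left them, time stands still between calls to the robot, and variables do not carry over. Pictures are saved under pics/ and viewed, on a budget of 14 in all, crops included, one or two more only if the job needs it, and the job is handed in when it is done.

```bash
ls && mkdir -p pics
cat > h.py <<'E'
import numpy as np, cv2
from scipy.spatial.transform import Rotation as R
from plant import telemetry, optics, workorder
def cam(n):
    c=optics.read_camera(n); c['R']=R.from_rotvec(np.ravel(c['rvec'])).as_matrix(); c['t']=np.ravel(c['tvec']); return c
def ray(c,u,v,z):
    d=c['R'].T@np.array([(u-c['cx'])/c['fx'],(v-c['cy'])/c['fy'],1]); o=-c['R'].T@c['t']
    return o+d*(z-o[2])/d[2]
def proj(c,p):
    q=c['R']@np.asarray(p,float)+c['t']; return np.array([c['fx']*q[0]/q[2]+c['cx'],c['fy']*q[1]/q[2]+c['cy']])
def st():
    s=telemetry.read_state(); print('t',s['t'],'q',np.round(s['q'],3),'p',np.round(s['tool_pos'],4),'F',np.round(s['force'],1),'op',s['opening'])
    print(R.from_rotvec(s['orientation']).as_matrix().round(3)); return s
def rel(p,yaw_deg=None):
    s=telemetry.read_state(); M=R.from_rotvec(s['orientation']).as_matrix()
    return M.T@(np.asarray(p)-s['tool_pos'])
E
python3 - <<'E'
from h import *
st()
for n in('scene','top'):
    c=cam(n); cv2.imwrite(f'pics/{n}0.png',c['frame']); print(n,c['fx'],c['cx'],c['cy'],'pos',-c['R'].T@c['t'],'\n',c['R'].round(2))
    np.save(f'{n}0.npy',c,allow_pickle=True)
E
```

```text
pics
t 0.0 q [-1.201  0.131  1.489 -0.     1.523 -0.085] p [ 0.2634 -0.5385  0.2346] F [-0.2 -0.3  1.1] op 0.0925578772797023
[[-0.001  0.898  0.439]
 [ 0.002  0.439 -0.898]
 [-1.     0.    -0.002]]
scene 411.7115900020956 327.24072155220756 200.00581209812088 pos [1.09664051 0.01911166 0.69276246] 
 [[-0.03  1.   -0.  ]
 [ 0.76  0.02 -0.65]
 [-0.65 -0.02 -0.76]]
top 391.0556884765758 321.09362331026335 201.38345014161726 pos [ 0.47152297 -0.0092503   1.06584218] 
 [[-0.03 -1.    0.  ]
 [-1.    0.03 -0.09]
 [ 0.09 -0.   -1.  ]]
```

View pics/scene0.png

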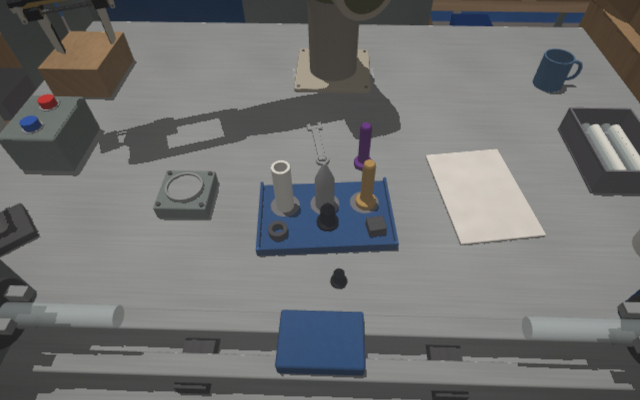

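View pics/top0.png

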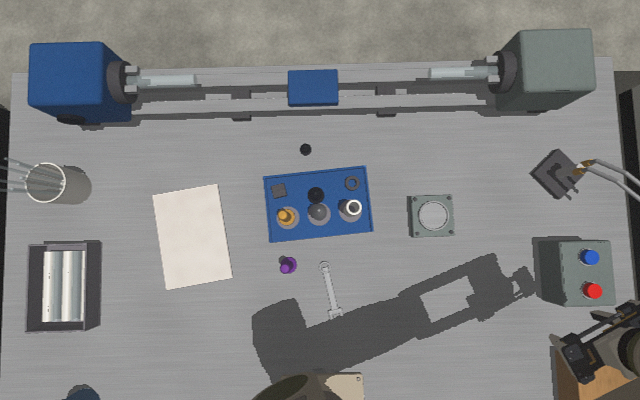

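The scene picture shows: tube (282,187), steel centre (324,187), brass mandrel (368,185), former (328,215), collar (278,230), slab (376,227), board (485,193), holder (187,193).
Candidates:
- **Former:** the black former on the tray at scene (328,215) / top (316,194), or the small black one at (339,277) / (306,149). I choose the larger one, on the tray.
- **Mandrel:** the brass one at (368,185) / (286,216), or the purple one at (364,145) / (288,264). I choose the brass one.

```bash
cat > m.py <<'E'
from h import *
L=lambda n:np.load(f'{n}0.npy',allow_pickle=True).item()
T=L('top');S=L('scene')
def big(m,roi):
    x0,y0,x1,y1=roi; k=np.zeros(m.shape,np.uint8); k[y0:y1,x0:x1]=m[y0:y1,x0:x1]*255
    cs,_=cv2.findContours(k,cv2.RETR_EXTERNAL,cv2.CHAIN_APPROX_NONE); return max(cs,key=cv2.contourArea)
def hsv(c): return [x.astype(int) for x in cv2.split(cv2.cvtColor(c['frame'],cv2.COLOR_BGR2HSV))]
h,s,v=hsv(T)
def rect(c,m,roi,z):
    k=big(m,roi); w=np.array([ray(c,*p[0],z)[:2] for p in k],np.float32)
    r=cv2.minAreaRect(w); return np.round(r[0],4),np.round(r[1],4),round(r[2],2)
print('tray',rect(T,(h>100)&(h<125)&(s>120),(250,150,390,260),.022))
print('board',rect(T,(v>190)&(s<40),(140,170,245,300),.008))
g=T['frame'].astype(int)
hm=(g[...,1]-g[...,2]>6)&(v<170)
print('holder',rect(T,hm,(395,180,470,250),.035))
hS,sS,vS=hsv(S)
mT=big((h>8)&(h<25)&(s>120),(260,190,310,240)); mS=big((hS>8)&(hS<25)&(sS>120),(340,150,400,220))
wT=big((v>190)&(s<40),(335,190,372,225)); wS=big((vS>150)&(sS<40),(262,150,300,220))
fT=big((v<45),(300,180,335,204)); fS=big(vS<50,(312,198,345,235))
for n,k in(('mT',mT),('mS',mS),('wT',wT),('wS',wS),('fT',fT),('fS',fS)): print(n,cv2.boundingRect(k),cv2.contourArea(k))
a=cv2.resize(T['frame'][150:280,250:470],None,fx=3.4,fy=3.4,interpolation=cv2.INTER_CUBIC)
b=cv2.resize(S['frame'][140:290,150:400],None,fx=3,fy=3,interpolation=cv2.INTER_CUBIC)
cv2.imwrite('pics/crops.png',np.vstack([cv2.resize(a,(600,355)),cv2.resize(b,(600,360))])[:,:]);
E
python3 m.py
python3 - <<'E'
import cv2
i=cv2.imread('pics/crops.png');cv2.imwrite('pics/crops1.png',cv2.resize(i,(500,596),interpolation=cv2.INTER_AREA))
E
```

```text
tray (array([ 0.5561, -0.0045]), array([0.1782, 0.2775]), 4.47)
board (array([0.4797, 0.3377]), array([0.2576, 0.1796]), 8.61)
holder (array([ 0.5136, -0.3058]), array([0.1084, 0.1101]), 0.93)
mT (278, 209, 17, 16) 181.0
mS (364, 160, 11, 7) 42.0
wT (347, 200, 15, 15) 158.5
wS (270, 160, 20, 14) 199.0
fT (310, 188, 3, 4) 2.0
fS (317, 204, 21, 27) 384.0
```

View pics/crops1.png

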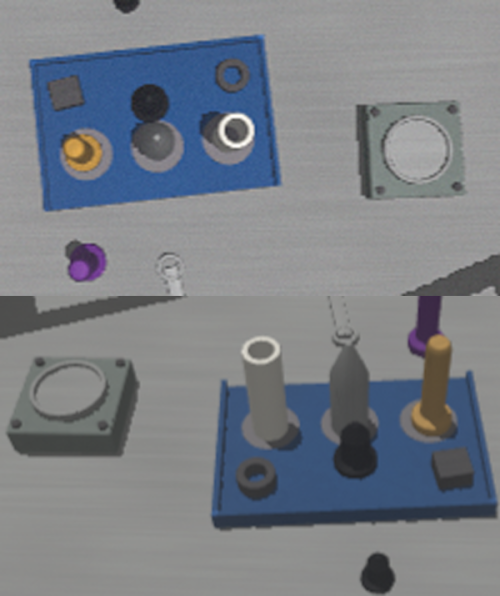

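The crops confirm the large black former is on the tray behind the steel centre, and the small one is outside the tray. The brass mandrel is on the +y pad, with the purple one off the tray. All measured sizes agree with those given.

```bash
cat >> m.py <<'E'
print('---')
yaw=np.deg2rad(4.47);tc=np.array([.5561,-.0045])
Rz=np.array([[np.cos(yaw),-np.sin(yaw)],[np.sin(yaw),np.cos(yaw)]])
for n,l in(('M pad',(-.028,.085)),('C pad',(-.028,0)),('T pad',(-.028,-.085)),('former',(.026,0))): print(n,tc+Rz@l)
print('tube top',ray(T,354,207,.130)[:2]); x,y,w_,h_=cv2.boundingRect(wS); print('tube scene',ray(S,282,166.5,.130)[:2])
print('mandrel scene top', ray(S,369,162,.132)[:2])
W=cam('wrist');print('wrist cam',-W['R'].T@W['t'],W['R'].round(2),W['fx'])
st()
# row plan: target z-yaw, hover over tray
p=tc+Rz@np.array((-.028,0)); print('rel to C hover',rel([p[0],p[1],.30]))
E
python3 m.py | sed -n '/---/,$p'
```

```text
---
M pad [0.52156051 0.07805921]
C pad [ 0.52818517 -0.00668224]
T pad [ 0.53480982 -0.09142369]
former [ 0.58202092 -0.00247364]
tube top [ 0.53554943 -0.09215721]
tube scene [ 0.53807692 -0.08442622]
mandrel scene top [0.52314298 0.08313105]
wrist cam [ 0.32478995 -0.50849303  0.38378866] [[ 0.44 -0.9  -0.  ]
 [-0.87 -0.43  0.25]
 [-0.22 -0.11 -0.97]] 352.9258764834895
t 0.15 q [-1.201  0.131  1.489 -0.     1.523 -0.085] p [ 0.2634 -0.5386  0.2348] F [-0.6  0.1  0.2] op 0.0930846407428823
[[-0.001  0.898  0.439]
 [ 0.001  0.439 -0.898]
 [-1.     0.    -0.001]]
rel to C hover [-0.06462283  0.47151587 -0.36167246]
```

```bash
python3 -m inch '[[[-0.033,0,0,0,0,0,0.65],[-0.033,0,0,0,0,0,0.65],[0,0.039,-0.03,0,0,0,0.65],[0,0.039,-0.03,0,0,0,0.65],[0,0.039,-0.03,0,0,0,0.65],[0,0.039,-0.03,0,0,0,0.65],[0,0.039,-0.03,0,0,0,0.65],[0,0.039,-0.03,0,0,0,0.65],[0,0.039,-0.03,0,0,0,0.65],[0,0.039,-0.03,0,0,0,0.65],[0,0.039,-0.03,0,0,0,0.65],[0,0.039,-0.03,0,0,0,0.65],[0,0.039,-0.03,0,0,0,0.65],[0,0.039,-0.03,0,0,0,0.65],[0,0,0,0.126,0,0,0.65],[0,0,0,0.126,0,0,0.65],[0,0,0,0.126,0,0,0.65]]]' 30
python3 - <<'E'
from h import *
st(); c=cam('wrist'); np.save('w1.npy',c,allow_pickle=True); cv2.imwrite('pics/w1.png',c['frame']); print(-c['R'].T@c['t'])
for n,p in(('M',(.5216,.0781)),('C',(.5282,-.0067)),('T',(.5348,-.0914))):print(n,proj(c,(*p,.012)),proj(c,(*p,.132)))
E
```

```text
t: 1.85
tool_pos: [0.5287, 0.0061, 0.299]
orientation: [1.165, 1.25, -1.16]
force: [0.3, -0.0, -0.6]
opening: 0.0602
t 1.85 q [-0.091 -0.076  1.584  0.009  1.64   1.415] p [0.5287 0.0061 0.299 ] F [ 0.3 -0.  -0.6] op 0.06021156461830585
[[-0.005  0.998  0.065]
 [ 0.009  0.065 -0.998]
 [-1.    -0.005 -0.009]]
[0.59752699 0.00958107 0.44778513]
M [265.09706836 164.44847308] [244.00271537 185.589803  ]
C [333.27761984 163.71515839] [336.60990588 184.6683043 ]
T [401.73634673 162.97265357] [429.77037787 183.7329937 ]
```

View pics/w1.png

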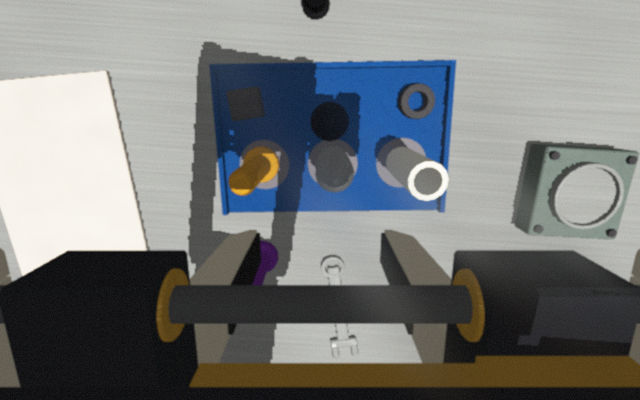

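The wrist picture shows the brass mandrel top at (242,183), the steel centre at (333,165), the tube rim at (427,181) and the former at (329,121). All are within about 2 px of the pad-based predictions. Next I refine once with masks.

Run:
```python
from h import *
c=np.load('w1.npy',allow_pickle=True).item(); g=c['frame']; h,s,v=[a.astype(int) for a in cv2.split(cv2.cvtColor(g,cv2.COLOR_BGR2HSV))]
def big(m,x0,y0,x1,y1):
    k=np.zeros(m.shape,np.uint8);k[y0:y1,x0:x1]=m[y0:y1,x0:x1]*255
    return max(cv2.findContours(k,0,1)[0],key=cv2.contourArea)
t=big((v>185)&(s<60),400,150,455,210); (u,w),r=cv2.minEnclosingCircle(t); print('tube',u,w,r,ray(c,u,w,.130)[:2],r*.32/353)
m=big((h>8)&(h<28)&(s>110),220,140,290,205); x,y,W,H=cv2.boundingRect(m); print('mandrel bbox',x,y,W,H)
p=m[:,0]; R_=p[p[:,0].argmax()]; L_=p[p[:,0].argmin()]; B=p[p[:,1].argmax()];Tt=p[p[:,1].argmin()]
print('foot right edge y',ray(c,*R_,.022)[1]+.022,'foot far edge x',ray(c,*Tt,.024)[0]-.022,'top left edge y',ray(c,*L_,.128)[1],'top near edge x',ray(c,*B,.13)[0])
for r in(160,166,172,178): print(r,v[r,300:368].tolist())
```

```text
tube 431.05078125 183.3203125 23.90166473388672 [ 0.53486635 -0.09315286] 0.02166723148680949
mandrel bbox 229 147 50 48
foot right edge y 0.08269832188374453 foot far edge x 0.5220769984208942 top left edge y 0.09293791268422649 top near edge x 0.5127101798780854
160 [80, 75, 76, 72, 89, 122, 152, 159, 150, 142, 116, 81, 73, 70, 76, 69, 73, 72, 74, 71, 75, 74, 78, 79, 79, 75, 77, 77, 76, 80, 75, 67, 71, 74, 73, 75, 75, 74, 77, 74, 78, 77, 78, 77, 79, 74, 78, 77, 79, 98, 129, 157, 157, 160, 160, 153, 151, 155, 159, 165, 161, 163, 165, 164, 160, 162, 165, 166]
166 [87, 78, 79, 91, 119, 152, 158, 158, 151, 153, 150, 153, 152, 142, 119, 92, 71, 71, 78, 75, 79, 74, 78, 78, 76, 74, 76, 78, 74, 74, 75, 78, 78, 78, 75, 75, 77, 75, 77, 76, 76, 77, 78, 78, 74, 71, 81, 80, 78, 78, 73, 80, 113, 147, 160, 158, 158, 162, 166, 165, 164, 166, 169, 159, 163, 160, 167, 164]
172 [84, 82, 109, 134, 158, 157, 160, 163, 154, 153, 148, 150, 150, 151, 143, 126, 88, 76, 78, 77, 79, 77, 75, 81, 78, 79, 82, 78, 82, 77, 75, 77, 80, 79, 78, 82, 79, 79, 78, 78, 74, 81, 75, 78, 78, 81, 79, 70, 76, 74, 71, 76, 82, 95, 130, 163, 165, 166, 162, 167, 160, 162, 164, 165, 162, 166, 165, 164]
178 [87, 90, 122, 158, 156, 159, 161, 159, 161, 160, 161, 162, 158, 158, 147, 134, 110, 87, 82, 84, 79, 83, 78, 84, 84, 82, 82, 80, 84, 83, 78, 82, 79, 75, 82, 80, 89, 83, 81, 81, 80, 79, 76, 78, 75, 78, 78, 79, 87, 105, 104, 99, 114, 137, 162, 166, 165, 165, 167, 166, 169, 167, 166, 166, 163, 165, 171, 167]
```

```bash
cat >> h.py <<'E'
def go(p,yaw=-86.0):
    s=telemetry.read_state(); M=R.from_rotvec(s['orientation']).as_matrix()
    a=np.deg2rad(yaw); z=np.array([np.cos(a),np.sin(a),0]); x=np.array([0,0,-1.]); G=np.c_[x,np.cross(z,x),z]
    print('t',s['t'],'p',np.round(s['tool_pos'],4),'F',np.round(s['force'],1),'op',round(s['opening'],4),'q6',round(s['q'][5],2))
    print('shift',np.round(M.T@(np.asarray(p)-s['tool_pos']),4),'turn',np.round(R.from_matrix(M.T@G).as_rotvec(),4))
E
python3 -m inch '[[[0,-0.001,-0.038,0,-0.009,0.005,0.65],[0,-0.001,-0.038,0,0,0,0.65],[0.04,0,0,0,0,0,0.65],[0.04,0,0,0,0,0,0.65],[0.04,0,0,0,0,0,0.65],[0,0,0,0,0,0,0.65]]]'
python3 -c "
from h import *
go((.522,.082,.093))"
```

```text
t: 2.5
tool_pos: [0.5227, 0.0838, 0.1767]
orientation: [1.159, 1.239, -1.155]
force: [-1.4, 0.0, -1.3]
opening: 0.0602
t 2.5 p [0.5227 0.0838 0.1767] F [-1.4  0.  -1.3] op 0.0602 q6 1.56
shift [ 0.0837 -0.0011  0.0018] turn [ 0.0001  0.0001 -0.0034]
```

```bash
python3 -m inch '[[[0.03,-0.001,0.002,0,0,-0.003,0.65],[0.03,0,0,0,0,0,0.65],[0.023,0,0,0,0,0,0.65],[0,0,0,0,0,0,0.65]]]'
python3 - <<'E'
from h import *
go((.522,.082,.093)); c=cam('wrist'); cv2.imwrite('pics/w2.png',c['frame'])
E
```

```text
t: 2.9
tool_pos: [0.5253, 0.081, 0.0985]
orientation: [1.156, 1.24, -1.149]
force: [-1.5, 0.2, -0.5]
opening: 0.0603
t 2.9 p [0.5253 0.081  0.0985] F [-1.5  0.2 -0.5] op 0.0603 q6 1.55
shift [ 0.0054 -0.0032 -0.0012] turn [ 0.0061  0.0003 -0.006 ]
```

View pics/w2.png

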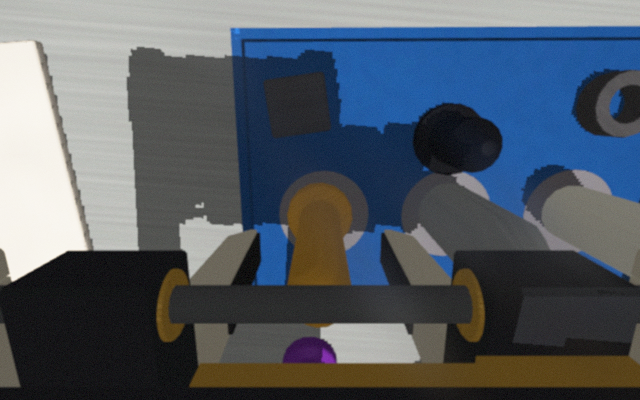

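The mandrel shaft sits at column ~319 and the jaws' midline is at ~320, so it is centred.

```bash
python3 -m inch '[[[0.005,-0.003,0,0.006,0,-0.006,0.65],[0,0,0,0,0,0,0.65],[0,0,0,0,0,0,0],[0,0,0,0,0,0,0],[0,0,0,0,0,0,0],[0,0,0,0,0,0,0],[0,0,0,0,0,0,0]]]' 30
python3 -c "
from h import *
go((.522,.082,.093))"
```

```text
t: 3.65
tool_pos: [0.5292, 0.081, 0.1047]
orientation: [1.164, 1.231, -1.146]
force: [0.6, -1.6, -3.7]
opening: 0.025
t 3.65 p [0.5292 0.081  0.1047] F [ 0.6 -1.6 -3.7] op 0.025 q6 1.56
shift [ 0.0116 -0.0073 -0.0015] turn [ 0.0007  0.0004 -0.0151]
```

```bash
python3 -m inch '[[[-0.03,0,0,0,0,0,0]]]'; python3 -m inch '[[[0,0,0,0,0,0,0]]]'; python3 -m inch '[[[0,0,0,0,0,0,0]]]';  python3 -m inch '[[[0,0,0,0,0,0,0]]]'; python3 -m inch '[[[0,0,0,0,0,0,0]]]'
```

```text
t: 3.75
tool_pos: [0.5248, 0.0808, 0.1298]
orientation: [1.16, 1.238, -1.153]
force: [-0.6, -0.1, -5.7]
opening: 0.0255
t: 3.85
tool_pos: [0.5272, 0.081, 0.1334]
orientation: [1.162, 1.234, -1.149]
force: [2.0, 0.7, -3.5]
opening: 0.0254
t: 3.95
tool_pos: [0.5261, 0.0809, 0.1317]
orientation: [1.161, 1.235, -1.151]
force: [0.1, -0.5, -5.2]
opening: 0.0255
t: 4.05
tool_pos: [0.5257, 0.0809, 0.1307]
orientation: [1.161, 1.236, -1.151]
force: [-0.2, 0.4, -4.4]
opening: 0.0254
t: 4.15
tool_pos: [0.5248, 0.0808, 0.1292]
orientation: [1.16, 1.238, -1.153]
force: [-0.0, 0.9, -4.6]
opening: 0.0257
```

```bash
python3 -m inch '[[[-0.03,0,0,0,0,0,0],[-0.01,-0.005,-0.012,0,0,0,0],[0,-0.015,-0.034,0,0,0,0],[0,-0.015,-0.034,0,0,0,0],[0,-0.015,-0.034,0,0,0,0],[0,-0.015,-0.034,0,0,0,0],[0,-0.015,-0.034,0,0,0,0],[0,-0.015,-0.034,0,0,0,0],[0,-0.01,-0.022,0,0,0,0],[0,-0.005,-0.01,0,0,0,0],[0,0,0,0,0,0,0],[0,0,0,0,0,0,0]]]'
python3 -c "
from h import *
go((.396,.325,.110))"
```

```text
t: 5.35
tool_pos: [0.383, 0.3322, 0.1587]
orientation: [1.153, 1.246, -1.164]
force: [-0.3, 0.1, -4.5]
opening: 0.0252
t 5.35 p [0.383  0.3322 0.1587] F [-0.3  0.1 -4.5] op 0.0252 q6 2.11
shift [0.0486 0.0128 0.008 ] turn [-0.0001  0.0009  0.0073]
```

```bash
python3 -m inch '[[[0.015,0.007,0.004,0,0,0.003,0],[0.018,0.006,0.004,0,0,0.003,0],[0.01,0,0,0,0,0,0],[0.006,0,0,0,0,0,0],[0,0,0,0,0,0,0],[0,0,0,0,0,0,0]]]'
python3 -c "
from h import *
go((.396,.325,.100)); c=cam('scene'); cv2.imwrite('pics/s2.png',cv2.resize(c['frame'][60:260,340:640],(750,500)))"
```

```text
t: 5.95
tool_pos: [0.3993, 0.3208, 0.1082]
orientation: [1.161, 1.237, -1.163]
force: [-0.0, 0.4, -3.9]
opening: 0.0256
t 5.95 p [0.3993 0.3208 0.1082] F [-0.   0.4 -3.9] op 0.0256 q6 2.09
shift [ 0.0082 -0.003  -0.0045] turn [-0.0061  0.0019  0.0004]
```

View pics/s2.png

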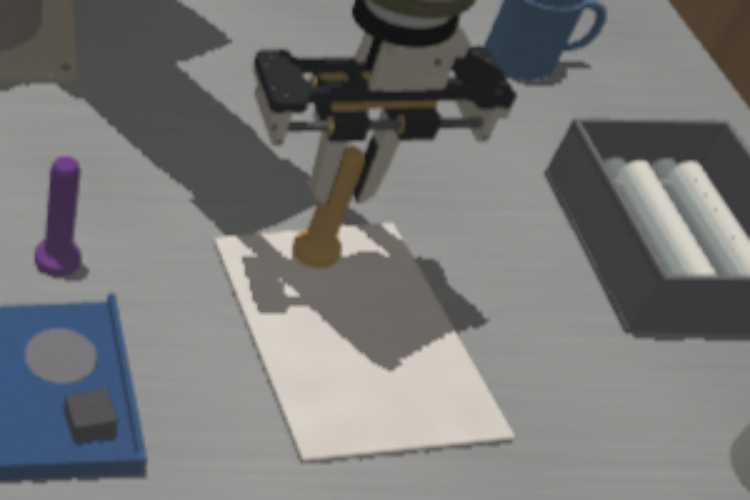

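The picture shows the held mandrel just above the board, foot at (318,248) and top at (350,155). It looks inclined, so I check that against what perspective alone would give.

Run:
```python
from h import *
S=cam('scene');T=cam('top')
for n,c in(('S',S),('T',T)):
    h,s,v=[a.astype(int) for a in cv2.split(cv2.cvtColor(c['frame'],cv2.COLOR_BGR2HSV))]
    k=((h>8)&(h<28)&(s>110)).astype(np.uint8)*255
    x=proj(c,(.399,.321,.07)).astype(int); m=np.zeros_like(k); m[x[1]-50:x[1]+50,x[0]-50:x[0]+50]=k[x[1]-50:x[1]+50,x[0]-50:x[0]+50]
    q=max(cv2.findContours(m,0,1)[0],key=cv2.contourArea)[:,0]
    print(n,'exp bottom',proj(c,(.399,.321,.018)),'exp top',proj(c,(.399,.321,.138)),'bbox',q.min(0),q.max(0))
    for r in range(q[:,1].min(),q[:,1].max()+1,4):
        z=np.where(m[r])[0]; print(r,z.min(),z.max(),end=' | ')
    print()
    cv2.imwrite(f'pics/z{n}.png',cv2.resize(c['frame'][x[1]-50:x[1]+50,x[0]-60:x[0]+60],None,fx=5,fy=5))
```

```text
S exp bottom [465.47748158 161.60641211] exp top [480.00877334 120.77732468] bbox [458 119] [485 166]
119 479 481 | 123 478 485 | 127 476 484 | 131 475 483 | 135 473 481 | 139 472 479 | 143 467 477 | 147 466 476 | 151 464 474 | 155 459 473 | 159 458 475 | 163 460 474 | 
T exp bottom [196.57009632 266.19120153] exp top [180.4345772  270.27905601] bbox [193 273] [197 277]
273 195 196 | 277 195 197 |
```

It is upright: observed foot (466,161) and top (481,120) match the projection of a vertical axis. Lower gently now.

```bash
for i in 1 2 3; do python3 -m inch '[[[0.003,0,0,0,0,0,0],[0.001,0,0,0,0,0,0]]]' | sed -n '2p;4p'; done
```

```text
tool_pos: [0.4, 0.3219, 0.1056]
force: [0.8, -0.9, -5.0]
tool_pos: [0.4001, 0.3222, 0.1016]
force: [-0.1, -0.6, -4.5]
tool_pos: [0.4016, 0.3235, 0.1007]
force: [-1.3, -1.5, 1.2]
```

```bash
python3 -m inch '[[[0.001,0,0,0,0,0,0],[0,0,0,0,0,0,0.4],[0,0,0,0,0,0,0.65],[0,0,0,0,0,0,0.65],[-0.02,0,0,0,0,0,0.65],[-0.04,0,0,0,0,0,0.65],[-0.04,0,0,0,0,0,0.65],[-0.02,0,0,0,0,0,0.65],[0,0,0,0,0,0,0.65]]]'
python3 -c "
from h import *
go((.528,-.006,.16)); c=cam('scene'); 
np.save('s_a.npy',c,allow_pickle=True)
k=cv2.inRange(cv2.cvtColor(c['frame'],cv2.COLOR_BGR2HSV),(8,110,40),(28,255,255))[100:180,440:500]; y,x=np.where(k); print(x.min()+440,x.max()+440,y.min()+100,y.max()+100)"
```

```text
t: 7.6
tool_pos: [0.4008, 0.3231, 0.2236]
orientation: [1.166, 1.237, -1.155]
force: [1.0, -0.9, 0.9]
opening: 0.0605
t 7.6 p [0.4008 0.3231 0.2236] F [ 1.  -0.9  0.9] op 0.0605 q6 2.09
shift [0.0635 0.105  0.3369] turn [-0.0045 -0.0023 -0.0064]
458 484 122 169
```

```bash
python3 -m inch '[[[0,0.005,0.015,-0.004,-0.002,-0.006,0.65],[0,0.013,0.042,0,0,0,0.65],[0,0.013,0.042,0,0,0,0.65],[0,0.013,0.042,0,0,0,0.65],[0,0.013,0.042,0,0,0,0.65],[0,0.013,0.042,0,0,0,0.65],[0,0.013,0.042,0,0,0,0.65],[0,0.013,0.042,0,0,0,0.65],[0,0.007,0.02,0,0,0,0.65],[0.02,0.002,0.008,0,0,0,0.65],[0.02,0,0,0,0,0,0.65],[0.01,0,0,0,0,0,0.65],[0,0,0,0,0,0,0.65],[0,0,0,0,0,0,0.65]]]'
python3 -c "
from h import *
go((.528,-.006,.09)); c=cam('wrist'); np.save('w3.npy',c,allow_pickle=True);cv2.imwrite('pics/w3.png',c['frame'])"
```

```text
t: 9.05
tool_pos: [0.52, -0.02, 0.1403]
orientation: [1.14, 1.267, -1.181]
force: [-0.0, -0.2, -0.1]
opening: 0.0603
t 9.05 p [ 0.52   -0.02    0.1403] F [-0.  -0.2 -0.1] op 0.0603 q6 1.37
shift [ 0.05    0.0107 -0.0134] turn [ 0.0015 -0.0009  0.0341]
```

View pics/w3.png

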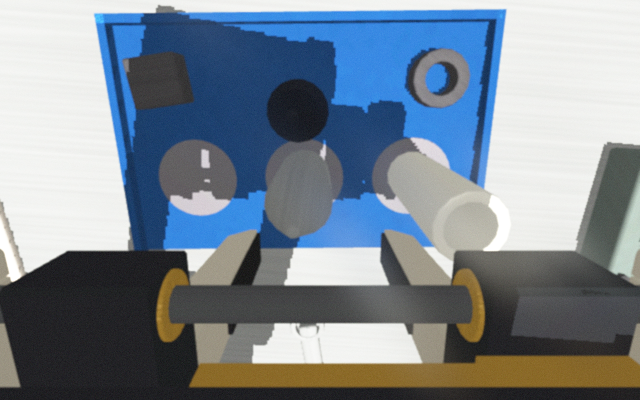

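The picture shows the steel centre between the jaws but left of their midline, base (304,172) and apex (299,235), with the tool 14 mm toward the tube. Correct that before going down.

```bash
python3 -c "
from h import *
c=np.load('w3.npy',allow_pickle=True).item(); print('apex',ray(c,299,236,.134)[:2], 'former base', ray(c,297,110,.03)[:2],'tube rim',ray(c,471,226,.13)[:2])"
python3 -m inch '[[[0,0.004,-0.005,0,0,0.012,0.65],[0,0.004,-0.006,0,0,0.012,0.65],[0,0.002,-0.002,0,0,0.008,0.65],[0,0,0,0,0,0,0.65],[0,0,0,0,0,0,0.65]]]'
python3 -c "
from h import *
go((.528,-.006,.09)); c=cam('wrist'); h,s,v=cv2.split(cv2.cvtColor(c['frame'],cv2.COLOR_BGR2HSV))
for r in (185,200,210,220): print(r,[(i,int(v[r,i]),int(s[r,i])) for i in range(270,372,4)])"
```

```text
apex [ 0.52896049 -0.00887541] former base [0.58113344 0.00158673] tube rim [ 0.53824838 -0.08982185]
t: 9.6
tool_pos: [0.532, -0.0036, 0.1437]
orientation: [1.158, 1.238, -1.149]
force: [-0.7, -0.2, -0.4]
opening: 0.0603
t 9.6 p [ 0.532  -0.0036  0.1437] F [-0.7 -0.2 -0.4] op 0.0603 q6 1.39
shift [ 0.0537 -0.0045  0.0021] turn [ 0.0041 -0.0002 -0.0069]
185 [(270, 116, 176), (274, 115, 171), (278, 118, 169), (282, 115, 166), (286, 112, 171), (290, 105, 22), (294, 105, 17), (298, 105, 19), (302, 110, 14), (306, 112, 18), (310, 110, 14), (314, 113, 16), (318, 112, 20), (322, 110, 14), (326, 110, 19), (330, 111, 7), (334, 112, 7), (338, 115, 11), (342, 114, 11), (346, 102, 8), (350, 103, 15), (354, 105, 17), (358, 106, 48), (362, 117, 174), (366, 119, 165), (370, 117, 183)]
200 [(270, 119, 189), (274, 115, 177), (278, 112, 173), (282, 109, 175), (286, 108, 54), (290, 99, 15), (294, 100, 10), (298, 110, 9), (302, 108, 9), (306, 112, 20), (310, 112, 11), (314, 116, 13), (318, 108, 21), (322, 115, 18), (326, 114, 11), (330, 109, 16), (334, 117, 13), (338, 118, 17), (342, 116, 13), (346, 11
[... 258 characters left out ...]
(306, 109, 5), (310, 117, 11), (314, 117, 11), (318, 111, 11), (322, 118, 15), (326, 117, 31), (330, 125, 20), (334, 117, 17), (338, 121, 15), (342, 120, 21), (346, 129, 16), (350, 120, 21), (354, 175, 7), (358, 217, 33), (362, 224, 184), (366, 220, 190), (370, 226, 186)]
220 [(270, 228, 191), (274, 110, 178), (278, 112, 182), (282, 113, 187), (286, 113, 174), (290, 109, 185), (294, 109, 2), (298, 115, 7), (302, 112, 2), (306, 116, 18), (310, 112, 14), (314, 116, 11), (318, 119, 15), (322, 120, 26), (326, 120, 19), (330, 119, 26), (334, 122, 27), (338, 127, 22), (342, 122, 25), (346, 142, 13), (350, 122, 19), (354, 118, 24), (358, 217, 170), (362, 220, 182), (366, 221, 181), (370, 227, 182)]
```

```bash
python3 -m inch '[[[0.01,-0.004,0.003,0.004,0,-0.007,0.65],[0.02,0,0,0,0,0,0.65],[0.02,0,0,0,0,0,0.65],[0.01,0,0,0,0,0,0.65],[0.004,0,0,0,0,0,0.65],[0,0,0,0,0,0,0.65],[0,0,0,0,0,0,0.65]]]'
python3 -c "
from h import *
go((.5285,-.0068,.077))"
```

```text
t: 10.35
tool_pos: [0.5272, -0.0087, 0.0762]
orientation: [1.158, 1.242, -1.161]
force: [0.1, 0.1, -0.1]
opening: 0.0605
t 10.35 p [ 0.5272 -0.0087  0.0762] F [ 0.1  0.1 -0.1] op 0.0605 q6 1.39
shift [-0.0008  0.0015 -0.0018] turn [-0.002   0.0003  0.0021]
```

```bash
python3 -m inch '[[[0,0.001,-0.002,0,0,0.002,0.65],[0,0,0,0,0,0,0.65]]]' | sed -n 2p;  python3 -m inch '[[[0,0,0,0,0,0,0.3],[0,0,0,0,0,0,0.3],[0,0,0,0,0,0,0.3],[0,0,0,0,0,0,0.3]]]' 35; python3 -m inch '[[[-0.01,0,0,0,0,0,0.3],[-0.02,0,0,0,0,0,0.3],[-0.03,0,0,0,0,0,0.3],[-0.01,0,0,0,0,0,0.3],[0,0,0,0,0,0,0.3]]]'
python3 -c "
from h import *
go((.480,.338,.15))"
```

```text
tool_pos: [0.5291, -0.0067, 0.0776]
t: 10.95
tool_pos: [0.5302, -0.0065, 0.0792]
orientation: [1.161, 1.236, -1.156]
force: [0.4, 1.0, -0.5]
opening: 0.0391
t: 11.45
tool_pos: [0.5254, -0.0061, 0.1475]
orientation: [1.156, 1.245, -1.163]
force: [-0.2, 0.3, -7.0]
opening: 0.0392
t 11.45 p [ 0.5254 -0.0061  0.1475] F [-0.2  0.3 -7. ] op 0.0392 q6 1.39
shift [-0.0021 -0.0219 -0.3464] turn [-0.0019 -0.0007  0.0061]
```

```bash
python3 -m inch '[[[0,-0.001,-0.015,0,0,0.005,0.3],[0,-0.002,-0.035,0,0,0,0.3],[0,-0.003,-0.042,0,0,0,0.3],[0,-0.003,-0.042,0,0,0,0.3],[0,-0.003,-0.042,0,0,0,0.3],[0,-0.003,-0.042,0,0,0,0.3],[0,-0.003,-0.042,0,0,0,0.3],[0,-0.002,-0.035,0,0,0,0.3],[0,-0.002,-0.022,0,0,0,0.3],[0,0,-0.01,0,0,0,0.3],[0.01,0,0,0,0,0,0.3],[0.01,0,0,0,0,0,0.3],[0.01,0,0,0,0,0,0.3],[0,0,0,0,0,0,0.3],[0,0,0,0,0,0,0.3]]]'
python3 -c "
from h import *
go((.480,.338,.0745))"
```

```text
t: 12.95
tool_pos: [0.465, 0.3292, 0.0933]
orientation: [1.144, 1.252, -1.185]
force: [1.2, 0.1, -5.6]
opening: 0.0391
t 12.95 p [0.465  0.3292 0.0933] F [ 1.2  0.1 -5.6] op 0.0391 q6 2.03
shift [ 0.0184  0.016  -0.008 ] turn [-0.0066  0.0065  0.0266]
```

```bash
python3 -m inch '[[[0,0.006,-0.003,-0.003,0.003,0.01,0.3],[0.003,0.006,-0.003,-0.003,0.003,0.01,0.3],[0.003,0.003,-0.002,0,0,0.005,0.3],[0,0,0,0,0,0,0.3],[0,0,0,0,0,0,0.3]]]'
python3 -c "
from h import *
go((.480,.338,.0745))"
```

```text
t: 13.45
tool_pos: [0.4826, 0.338, 0.088]
orientation: [1.162, 1.239, -1.157]
force: [-0.2, -0.1, -5.0]
opening: 0.0393
t 13.45 p [0.4826 0.338  0.088 ] F [-0.2 -0.1 -5. ] op 0.0393 q6 2.03
shift [ 0.0135 -0.0027 -0.0001] turn [-0.0026 -0.0011 -0.0033]
```

```bash
python3 -m inch '[[[0.005,-0.001,0,0,0,-0.003,0.3],[0.003,0,0,0,0,0,0.3]]]' | sed -n '2p;4p'; for i in 1 2 3; do python3 -m inch '[[[0.002,0,0,0,0,0,0.3],[0.001,0,0,0,0,0,0.3]]]' | sed -n '2p;4p'; done
```

```text
tool_pos: [0.4819, 0.3384, 0.0803]
force: [-0.2, 0.1, -6.7]
tool_pos: [0.4813, 0.3382, 0.0763]
force: [-0.5, 0.5, -5.9]
tool_pos: [0.482, 0.3385, 0.0753]
force: [-4.6, -2.4, 4.2]
tool_pos: [0.4828, 0.3388, 0.0753]
force: [-2.2, -1.3, -3.1]
```

```bash
python3 -c "
from h import *
go((.480,.338,.0745))"
```

```text
t 14.25 p [0.4828 0.3388 0.0753] F [-2.2 -1.3 -3.1] op 0.0392 q6 2.03
shift [ 0.0008 -0.0029  0.0006] turn [-0.0019 -0.0019 -0.0032]
```

```bash
python3 -m inch '[[[0.001,0,0,0,0,0,0.3],[0,0,0,0,0,0,0.5],[0,0,0,0,0,0,0.65],[0,0,0,0,0,0,0.65],[-0.02,0,0,0,0,0,0.65],[-0.04,0,0,0,0,0,0.65],[-0.04,0,0,0,0,0,0.65],[-0.02,0,0,0,0,0,0.65],[0,0,0,0,0,0,0.65]]]'
python3 -c "
from h import *
go((.5365,-.0905,.18))"
```

```text
t: 15.15
tool_pos: [0.4837, 0.3393, 0.1989]
orientation: [1.165, 1.239, -1.152]
force: [0.8, 0.4, -0.5]
opening: 0.0603
t 15.15 p [0.4837 0.3393 0.1989] F [ 0.8  0.4 -0.5] op 0.0603 q6 2.03
shift [0.0173 0.0235 0.4325] turn [-0.0021 -0.0041 -0.0068]
```

```bash
python3 -m inch '[[[0,0.001,0.02,-0.002,-0.004,-0.007,0.65],[0,0.002,0.045,0,0,0,0.65],[0,0.003,0.045,0,0,0,0.65],[0,0.003,0.045,0,0,0,0.65],[0,0.003,0.045,0,0,0,0.65],[0,0.003,0.045,0,0,0,0.65],[0,0.003,0.045,0,0,0,0.65],[0,0.003,0.045,0,0,0,0.65],[0,0.002,0.035,0,0,0,0.65],[0,0.001,0.025,0,0,0,0.65],[0,0,0.012,0,0,0,0.65],[0,0,0.005,0,0,0,0.65],[0,0,0,0,0,0,0.65],[0,0,0,0,0,0,0.65]]]'
python3 -c "
from h import *
go((.5365,-.0905,.18)); c=cam('top'); cv2.imwrite('pics/t4.png',c['frame'][130:330,100:420])"
```

```text
t: 16.55
tool_pos: [0.5333, -0.0821, 0.1789]
orientation: [1.151, 1.256, -1.162]
force: [0.3, 0.1, 0.5]
opening: 0.0605
t 16.55 p [ 0.5333 -0.0821  0.1789] F [0.3 0.1 0.5] op 0.0605 q6 1.25
shift [-0.0011  0.0026  0.0086] turn [ 0.0039 -0.0047  0.013 ]
```

View pics/t4.png

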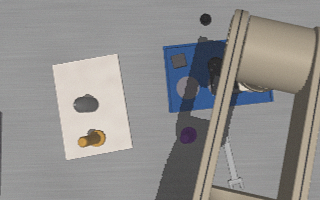

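The top view shows the brass mandrel at crop (90,141) and the steel centre at (85,103), both standing on the board. Now the tube: correct the pose, then centre on it numerically from the wrist view.

```bash
python3 -m inch '[[[0,0.002,0.004,0.004,-0.005,0.008,0.65],[0,0.001,0.003,0,0,0.004,0.65],[0.01,0,0.001,0,0,0,0.65],[0.01,0,0,0,0,0,0.65],[0,0,0,0,0,0,0.65],[0,0,0,0,0,0,0.65]]]'
python3 -c "
from h import *
go((.5365,-.0905,.098)); c=cam('wrist'); h,s,v=[a.astype(int) for a in cv2.split(cv2.cvtColor(c['frame'],cv2.COLOR_BGR2HSV))]
np.save('w4.npy',c,allow_pickle=True)
print('exp top',proj(c,(.5365,-.0905,.13)))
for r in (170,190,205,220,230,240,250):
  x=np.where((s[r,250:400]<60))[0]+250; print(r,x.min(),x.max(),v[r,x.min()],end=' | ')
print([(i,v[225,i],s[225,i]) for i in range(270,372,5)])"
```

```text
t: 17.2
tool_pos: [0.5373, -0.0871, 0.157]
orientation: [1.154, 1.243, -1.154]
force: [-0.2, 0.5, -0.8]
opening: 0.0602
t 17.2 p [ 0.5373 -0.0871  0.157 ] F [-0.2  0.5 -0.8] op 0.0602 q6 1.24
shift [ 0.059  -0.0011  0.0033] turn [ 0.0044  0.0005 -0.0005]
exp top [327.50419311 241.56881704]
170 250 399 99 | 190 250 399 99 | 205 250 399 217 | 220 296 399 171 | 230 250 399 152 | 240 250 399 159 | 250 250 399 27 | [(270, np.int64(112), np.int64(178)), (275, np.int64(113), np.int64(187)), (280, np.int64(116), np.int64(182)), (285, np.int64(111), np.int64(179)), (290, np.int64(109), np.int64(173)), (295, np.int64(174), np.int64(6)), (300, np.int64(199), np.int64(18)), (305, np.int64(193), np.int64(18)), (310, np.int64(175), np.int64(20)), (315, np.int64(177), np.int64(16)), (320, np.int64(171), np.int64(16)), (325, np.int64(176), np.int64(14)), (330, np.int64(180), np.int64(11)), (335, np.int64(173), np.int64(10)), (340, np.int64(172), np.int64(12)), (345, np.int64(231), np.int64(11)), (350, np.int64(255), np.int64(0)), (355, np.int64(194), np.int64(12)), (360, np.int64(224), np.int64(153)), (365, np.int64(226), np.int64(162)), (370, np.int64(227), np.int64(165))]
```

```bash
python3 -m inch '[[[0.01,-0.001,0.002,0.004,0,0,0.65],[0.02,0,0,0,0,0,0.65],[0.02,0,0,0,0,0,0.65],[0.008,0,0,0,0,0,0.65],[0,0,0,0,0,0,0.65],[0,0,0,0,0,0,0.65]]]' | sed -n 2p
python3 -c "
from h import *
go((.5365,-.0893,.098))"
```

```text
tool_pos: [0.5368, -0.0901, 0.0967]
t 17.85 p [ 0.5368 -0.0901  0.0967] F [-0.  -0.5  1.5] op 0.0602 q6 1.24
shift [-0.0013 -0.0003 -0.0008] turn [-0.001   0.0011 -0.0019]
```

```bash
python3 -m inch '[[[0,0,-0.001,0,0,0,0.3],[0,0,0,0,0,0,0.3],[0,0,0,0,0,0,0.3],[0,0,0,0,0,0,0.3]]]' 25; python3 -m inch '[[[-0.01,0,0,0,0,0,0.3],[-0.02,0,0,0,0,0,0.3],[-0.03,0,0,0,0,0,0.3],[-0.03,0,0,0,0,0,0.3],[-0.01,0,0,0,0,0,0.3],[0,0,0,0,0,0,0.3]]]'
python3 -c "
from h import *
go((.565,.351,.18))"
```

```text
t: 18.25
tool_pos: [0.5385, -0.0895, 0.0995]
orientation: [1.16, 1.235, -1.155]
force: [-0.3, 0.3, -1.3]
opening: 0.0387
t: 18.85
tool_pos: [0.5369, -0.089, 0.2046]
orientation: [1.159, 1.237, -1.156]
force: [-0.9, 0.0, -1.2]
opening: 0.0384
t 18.85 p [ 0.5369 -0.089   0.2046] F [-0.9  0.  -1.2] op 0.0384 q6 1.24
shift [ 0.0241  0.0582 -0.437 ] turn [-0.0009  0.0019 -0.0043]
```

```bash
python3 -m inch '[[[0,0.002,-0.02,0,0.002,-0.004,0.3],[0,0.006,-0.045,0,0,0,0.3],[0,0.006,-0.045,0,0,0,0.3],[0,0.007,-0.045,0,0,0,0.3],[0,0.007,-0.045,0,0,0,0.3],[0,0.007,-0.045,0,0,0,0.3],[0,0.007,-0.045,0,0,0,0.3],[0,0.006,-0.045,0,0,0,0.3],[0,0.005,-0.035,0,0,0,0.3],[0,0.004,-0.025,0,0,0,0.3],[0,0.002,-0.012,0,0,0,0.3],[0.01,0,-0.005,0,0,0,0.3],[0.01,0,0,0,0,0,0.3],[0.01,0,0,0,0,0,0.3],[0,0,0,0,0,0,0.3],[0,0,0,0,0,0,0.3]]]'
python3 -c "
from h import *
go((.565,.351,.105))"
```

```text
t: 20.45
tool_pos: [0.5599, 0.334, 0.1469]
orientation: [1.145, 1.249, -1.187]
force: [-0.2, -0.1, -1.9]
opening: 0.0386
t 20.45 p [0.5599 0.334  0.1469] F [-0.2 -0.1 -1.9] op 0.0386 q6 1.97
shift [ 0.0415  0.0072 -0.0171] turn [-0.0084  0.0089  0.0252]
```

```bash
python3 -m inch '[[[0.01,0.003,-0.008,-0.004,0.004,0.01,0.3],[0.015,0.002,-0.006,-0.004,0.004,0.01,0.3],[0.01,0,-0.002,0,0,0.005,0.3],[0.005,0,0,0,0,0,0.3],[0,0,0,0,0,0,0.3],[0,0,0,0,0,0,0.3]]]'
python3 -c "
from h import *
go((.565,.351,.100))"
```

```text
t: 21.05
tool_pos: [0.5655, 0.3499, 0.1059]
orientation: [1.163, 1.237, -1.156]
force: [0.4, -0.7, -1.4]
opening: 0.0384
t 21.05 p [0.5655 0.3499 0.1059] F [ 0.4 -0.7 -1.4] op 0.0384 q6 1.98
shift [ 0.0059 -0.0004 -0.0012] turn [-0.0028 -0.0009 -0.0048]
```

```bash
python3 -m inch '[[[0.004,0,0,-0.003,0,-0.004,0.3],[0.002,0,0,0,0,0,0.3]]]' | sed -n '2p;4p'; for i in 1 2 3; do python3 -m inch '[[[0.002,0,0,0,0,0,0.3],[0.001,0,0,0,0,0,0.3]]]' | sed -n '2p;4p'; done
```

```text
tool_pos: [0.5663, 0.3501, 0.1011]
force: [0.3, 0.0, -0.9]
tool_pos: [0.5667, 0.3501, 0.0982]
force: [0.0, 1.5, -1.7]
tool_pos: [0.5668, 0.3501, 0.0951]
force: [0.6, 0.6, -1.6]
tool_pos: [0.568, 0.3505, 0.0951]
force: [-0.6, -0.4, 0.9]
```

```bash
python3 -m inch '[[[0.001,0,0,0,0,0,0.3],[0,0,0,0,0,0,0.5],[0,0,0,0,0,0,0.65],[0,0,0,0,0,0,0.65],[-0.02,0,0,0,0,0,0.65],[-0.04,0,0,0,0,0,0.65],[-0.04,0,0,0,0,0,0.65],[-0.02,0,0,0,0,0,0.65],[0,0,0,0,0,0,0.65]]]'
python3 -c "
from h import *
go((.582,.0,.16))"
```

```text
t: 22.75
tool_pos: [0.5661, 0.3496, 0.2152]
orientation: [1.16, 1.241, -1.155]
force: [0.4, 0.7, 0.1]
opening: 0.0603
t 22.75 p [0.5661 0.3496 0.2152] F [0.4 0.7 0.1] op 0.0603 q6 1.98
shift [ 0.0547 -0.0086  0.35  ] turn [ 0.0001 -0.0013 -0.0021]
```

```bash
python3 -m inch '[[[0,0,0.02,0,0,-0.002,0.65],[0,-0.001,0.042,0,0,0,0.65],[0,-0.001,0.045,0,0,0,0.65],[0,-0.001,0.045,0,0,0,0.65],[0,-0.001,0.045,0,0,0,0.65],[0.01,-0.001,0.045,0,0,0,0.65],[0.01,-0.001,0.04,0,0,0,0.65],[0.01,0,0.03,0,0,0,0.65],[0.01,0,0.018,0,0,0,0.65],[0.01,0,0.01,0,0,0,0.65],[0.005,0,0.005,0,0,0,0.65],[0,0,0,0,0,0,0.65],[0,0,0,0,0,0,0.65]]]' | sed -n 1,2p
python3 -c "
from h import *
go((.582,.0,.16)); c=cam('wrist'); np.save('w5.npy',c,allow_pickle=True);cv2.imwrite('pics/w5.png',c['frame'])
print(proj(c,(.582,0,.012)),proj(c,(.582,0,.072)))"
```

```text
t: 24.05
tool_pos: [0.5717, -0.0155, 0.1348]
t 24.05 p [ 0.5717 -0.0155  0.1348] F [-0.1  0.4 -0.3] op 0.0605 q6 1.39
shift [-0.0255  0.0106 -0.0147] turn [-0.0004 -0.0008  0.0259]
[302.42395788 177.91466661] [297.55475095 199.19695628]
```

View pics/w5.png

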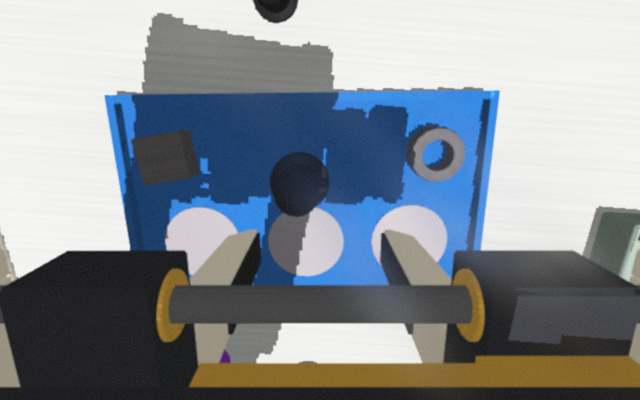

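The tall pads are empty now. The former spans (271–328, 152–215), and the slab (167,157) and collar (436,153) are untouched.

```bash
python3 -c "
from h import *
c=np.load('w5.npy',allow_pickle=True).item()
p=ray(c,300,152,.019); print('far edge ->',p[0]-.023); l=ray(c,271,178,.016);r=ray(c,328,178,.016); print(l,r,(l+r)/2)"
python3 -m inch '[[[0,0.004,-0.006,0,0,0.01,0.65],[0,0.004,-0.006,0,0,0.01,0.65],[0,0.003,-0.003,0,0,0.006,0.65],[0,0,0,0,0,0,0.65],[0,0,0,0,0,0,0.65]]]' | sed -n 2p
python3 -c "
from h import *
go((.582,.0,.045))"
```

```text
far edge -> 0.5802715927529359
[0.58115461 0.02404346 0.016     ] [ 0.58422075 -0.0198422   0.016     ] [0.58268768 0.00210063 0.016     ]
tool_pos: [0.5843, 0.0055, 0.1372]
t 24.6 p [0.5843 0.0055 0.1372] F [-0.1 -0.3 -0.2] op 0.0604 q6 1.42
shift [ 0.0922 -0.0033  0.0053] turn [ 0.005  -0.0008 -0.0069]
```

```bash
python3 -m inch '[[[0.015,-0.003,0.004,0.005,0,-0.007,0.65],[0.025,0,0,0,0,0,0.65],[0.025,0,0,0,0,0,0.65],[0.015,0,0,0,0,0,0.65],[0.007,0,0,0,0,0,0.65],[0,0,0,0,0,0,0.65],[0,0,0,0,0,0,0.65]]]' | sed -n 2p
python3 -c "
from h import *
go((.5815,.0015,.045))"
```

```text
tool_pos: [0.5805, -0.0008, 0.0444]
t 25.3 p [ 0.5805 -0.0008  0.0444] F [-0.6 -0.4  0.3] op 0.0605 q6 1.41
shift [-0.0006  0.0011 -0.0022] turn [-0.0021 -0.0002  0.0023]
```

```bash
python3 -m inch '[[[0,0.001,-0.002,0,0,0.002,0.3],[0,0,0,0,0,0,0.25],[0,0,0,0,0,0,0.25],[0,0,0,0,0,0,0.25],[0,0,0,0,0,0,0.25]]]' 20; python3 -m inch '[[[-0.01,0,0,0,0,0,0.25],[-0.025,0,0,0,0,0,0.25],[-0.03,0,0,0,0,0,0.25],[-0.03,0,0,0,0,0,0.25],[-0.01,0,0,0,0,0,0.25],[0,0,0,0,0,0,0.25]]]'
python3 -c "
from h import *
go((.5136,-.3058,.13))"
```

```text
t: 25.8
tool_pos: [0.5843, 0.0014, 0.0484]
orientation: [1.162, 1.236, -1.155]
force: [0.7, 0.2, -0.3]
opening: 0.0291
t: 26.4
tool_pos: [0.5824, 0.0015, 0.1582]
orientation: [1.16, 1.238, -1.157]
force: [-0.1, -0.2, -1.8]
opening: 0.0291
t 26.4 p [0.5824 0.0015 0.1582] F [-0.1 -0.2 -1.8] op 0.0291 q6 1.42
shift [ 0.028  -0.0896  0.3019] turn [-0.0018  0.0005 -0.0036]
```

```bash
python3 -m inch '[[[0,-0.006,0.018,0,0,-0.004,0.25],[0,-0.013,0.042,0,0,0,0.25],[0,-0.013,0.042,0,0,0,0.25],[0,-0.013,0.042,0,0,0,0.25],[0,-0.013,0.042,0,0,0,0.25],[0,-0.012,0.038,0,0,0,0.25],[0,-0.009,0.028,0,0,0,0.25],[0,-0.006,0.018,0,0,0,0.25],[0,-0.003,0.01,0,0,0,0.25],[0,-0.001,0.004,0,0,0,0.25],[0,0,0,0,0,0,0.25],[0,0,0,0,0,0,0.25]]]' | sed -n 2p
python3 -c "
from h import *
T=np.load('top0.npy',allow_pickle=True).item()
print('dish from top ~',ray(T,433.5,215,.046))
go((.5136,-.3058,.13)); c=cam('wrist'); np.save('w6.npy',c,allow_pickle=True);cv2.imwrite('pics/w6.png',c['frame'])
a=np.linspace(0,6.3,9); print([proj(c,(.5136+.04*np.cos(t),-.3058+.04*np.sin(t),.046)).round().astype(int).tolist() for t in a])"
```

```text
tool_pos: [0.504, -0.2929, 0.1404]
dish from top ~ [ 0.51394491 -0.30632679  0.046     ]
t 27.6 p [ 0.504  -0.2929  0.1404] F [-0.4  0.2 -1.1] op 0.0297 q6 0.89
shift [0.0101 0.0088 0.0136] turn [ 0.0018 -0.0115  0.0164]
[[347, 135], [304, 149], [285, 188], [300, 227], [337, 244], [377, 232], [398, 195], [386, 154], [346, 135]]
```

View pics/w6.png

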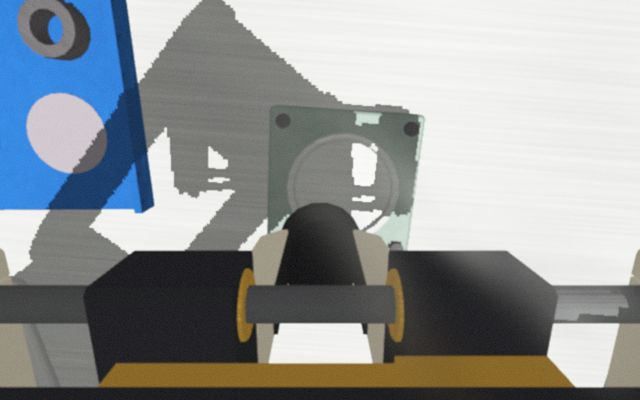

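The dish's outer ring spans columns 287–398 with its far edge at row 134, which matches the projected centre (.514, -.306). The former is held upright.

```bash
python3 -m inch '[[[0.005,0.004,0.006,0.002,-0.006,0.008,0.25],[0.01,0.003,0.005,0,-0.005,0.008,0.25],[0.015,0.002,0.002,0,0,0,0.25],[0.01,0,0,0,0,0,0.25],[0.007,0,0,0,0,0,0.25],[0,0,0,0,0,0,0.25],[0,0,0,0,0,0,0.25]]]' | sed -n 2p
python3 -c "
from h import *
go((.5138,-.306,.08))"
```

```text
tool_pos: [0.5152, -0.3029, 0.0875]
t 28.35 p [ 0.5152 -0.3029  0.0875] F [ 0.6  0.2 -0.3] op 0.0289 q6 0.88
shift [ 0.0075 -0.0016  0.003 ] turn [ 0.0036 -0.0012  0.0003]
```

```bash
python3 -m inch '[[[0.004,-0.002,0.003,0.003,-0.001,0,0.25],[0.003,0,0,0,0,0,0.25]]]' | sed -n '2p;4p'; for i in 1 2 3; do python3 -m inch '[[[0.002,0,0,0,0,0,0.25],[0.001,0,0,0,0,0,0.25]]]' | sed -n '2p;4p'; done
```

```text
tool_pos: [0.5138, -0.3066, 0.0811]
force: [0.5, -0.3, -1.2]
tool_pos: [0.5138, -0.307, 0.0781]
force: [0.4, -0.7, -0.9]
tool_pos: [0.5141, -0.3073, 0.0761]
force: [-4.6, 3.3, 10.3]
tool_pos: [0.5145, -0.3075, 0.0762]
force: [0.1, 0.3, -0.5]
```

```bash
python3 -m inch '[[[0,0,0,0,0,0,0.4],[0,0,0,0,0,0,0.65],[0,0,0,0,0,0,0.65],[-0.02,0,0,0,0,0,0.65],[-0.04,0,0,0,0,0,0.65],[-0.04,0,0,0,0,0,0.65],[-0.04,0,0,0,0,0,0.65],[-0.02,0,0,0,0,0,0.65],[0,0,0,0,0,0,0.65]]]' 
python3 -c "
from h import *
go((.482,.338,.21)); c=cam('scene'); np.save('s7.npy',c,allow_pickle=True);cv2.imwrite('pics/s7.png',c['frame'][90:290,140:560]); print(proj(c,(.5138,-.306,.046)),proj(c,(.5138,-.306,.1)))"
```

```text
t: 30.05
tool_pos: [0.513, -0.3062, 0.239]
orientation: [1.157, 1.242, -1.158]
force: [0.5, -0.2, 0.5]
opening: 0.0606
t 30.05 p [ 0.513  -0.3062  0.239 ] F [ 0.5 -0.2  0.5] op 0.0606 q6 0.88
shift [ 0.0292  0.0143 -0.6448] turn [ 0.0003 -0.0003  0.0008]
[182.63377928 184.30523104] [175.47713268 166.3218027 ]
```

View pics/s7.png

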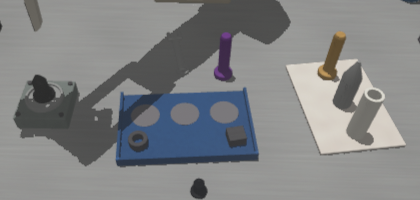

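The former stands upright in the dish at crop (40,92) and the three tall things stand on the board. Return the tube first.

```bash
python3 -m inch '[[[0,0.003,-0.02,0,0,0,0.65],[0,0.007,-0.045,0,0,0,0.65],[0,0.007,-0.045,0,0,0,0.65],[0,0.007,-0.045,0,0,0,0.65],[0,0.007,-0.045,0,0,0,0.65],[0,0.007,-0.045,0,0,0,0.65],[0,0.007,-0.045,0,0,0,0.65],[0,0.007,-0.045,0,0,0,0.65],[0,0.007,-0.045,0,0,0,0.65],[0,0.007,-0.045,0,0,0,0.65],[0,0.007,-0.045,0,0,0,0.65],[0,0.007,-0.045,0,0,0,0.65],[0,0.007,-0.045,0,0,0,0.65],[0,0.005,-0.035,0,0,0,0.65],[0,0.004,-0.025,0,0,0,0.65],[0,0.002,-0.012,0,0,0,0.65],[0,0,-0.005,0,0,0,0.65],[0,0,0,0,0,0,0.65],[0,0,0,0,0,0,0.65]]]' | sed -n 1,2p
python3 -c "
from h import *
go((.568,.3505,.18))"
```

```text
t: 32.0
tool_pos: [0.5394, 0.3715, 0.1934]
t 32.0 p [0.5394 0.3715 0.1934] F [ 0.  -0.2 -0.6] op 0.0604 q6 2.01
shift [0.0117 0.0278 0.023 ] turn [ 0.0016 -0.0021  0.0607]
```

```bash
python3 -m inch '[[[0,0.008,0.008,0,0,0.025,0.65],[0,0.01,0.008,0,0,0.02,0.65],[0,0.007,0.005,0,0,0.01,0.65],[0,0.002,0.002,0,0,0.005,0.65],[0,0,0,0,0,0,0.65],[0,0,0,0,0,0,0.65]]]' | sed -n 1,2p
python3 -c "
from h import *
go((.568,.3505,.097))"
```

```text
t: 32.6
tool_pos: [0.5727, 0.3434, 0.1939]
t 32.6 p [0.5727 0.3434 0.1939] F [-0.1 -0.8 -0.3] op 0.0608 q6 1.97
shift [ 0.0968 -0.0049 -0.0073] turn [-0.005  -0.0018 -0.0072]
```

```bash
python3 -m inch '[[[0.01,-0.003,-0.004,-0.005,-0.002,-0.007,0.65],[0.02,-0.002,-0.003,0,0,0,0.65],[0.015,0,0,0,0,0,0.65],[0,0,0,0,0,0,0.65],[0,0,0,0,0,0,0.65]]]' | sed -n 2p
python3 -c "
from h import *
go((.568,.3505,.097))"
```

```text
tool_pos: [0.5658, 0.3518, 0.1456]
t 33.1 p [0.5658 0.3518 0.1456] F [ 0.4 -0.6  0.6] op 0.0605 q6 1.98
shift [0.0486 0.0022 0.0015] turn [0.0024 0.0002 0.0021]
```

```bash
python3 -m inch '[[[0.015,0.002,0.001,0.002,0,0.002,0.65],[0.02,0,0,0,0,0,0.65],[0.01,0,0,0,0,0,0.65],[0.004,0,0,0,0,0,0.65],[0,0,0,0,0,0,0.65],[0,0,0,0,0,0,0.65]]]' | sed -n 2p
python3 -c "
from h import *
go((.568,.3505,.095))"
```

```text
tool_pos: [0.5695, 0.3513, 0.0954]
t 33.7 p [0.5695 0.3513 0.0954] F [ 0.7 -0.   0.2] op 0.0605 q6 1.98
shift [ 0.0004 -0.0016  0.0007] turn [ 0.     -0.0008 -0.003 ]
```

```bash
python3 -m inch '[[[0,-0.001,0,0,0,-0.003,0.3],[0,0,0,0,0,0,0.3],[0,0,0,0,0,0,0.3],[0,0,0,0,0,0,0.3]]]' 25|sed -n '2p;5p'; python3 -m inch '[[[-0.01,0,0,0,0,0,0.3],[-0.02,0,0,0,0,0,0.3],[-0.03,0,0,0,0,0,0.3],[-0.03,0,0,0,0,0,0.3],[-0.01,0,0,0,0,0,0.3],[0,0,0,0,0,0,0.3]]]'|sed -n '2p;4p;5p'
python3 -c "
from h import *
go((.5385,-.0895,.18))"
```

```text
tool_pos: [0.5698, 0.3518, 0.098]
opening: 0.0387
tool_pos: [0.5683, 0.3512, 0.2022]
force: [0.1, 0.6, -1.5]
opening: 0.0385
t 34.7 p [0.5683 0.3512 0.2022] F [ 0.1  0.6 -1.5] op 0.0385 q6 1.98
shift [ 0.0217 -0.0605  0.4375] turn [ 0.0001 -0.0012 -0.0006]
```

```bash
python3 -m inch '[[[0,-0.003,0.02,0,-0.001,0,0.3],[0,-0.006,0.043,0,0,0,0.3],[0,-0.006,0.043,0,0,0,0.3],[0,-0.006,0.043,0,0,0,0.3],[0,-0.006,0.043,0,0,0,0.3],[0,-0.006,0.043,0,0,0,0.3],[0,-0.006,0.043,0,0,0,0.3],[0,-0.006,0.043,0,0,0,0.3],[0,-0.005,0.035,0,0,0,0.3],[0,-0.004,0.025,0,0,0,0.3],[0,-0.003,0.016,0,0,0,0.3],[0,-0.002,0.01,0,0,0,0.3],[0,-0.001,0.005,0,0,0,0.3],[0,0,0,0,0,0,0.3],[0,0,0,0,0,0,0.3]]]' | sed -n 1,2p
python3 -c "
from h import *
go((.5385,-.0895,.12))"
```

```text
t: 36.2
tool_pos: [0.5263, -0.0777, 0.1803]
t 36.2 p [ 0.5263 -0.0777  0.1803] F [ 0.7 -0.1 -1.5] op 0.0387 q6 1.26
shift [0.06   0.0127 0.0129] turn [ 0.003  -0.0032  0.023 ]
```

```bash
python3 -m inch '[[[0.01,0.005,0.006,0.003,-0.003,0.01,0.3],[0.015,0.004,0.005,0,0,0.008,0.3],[0.015,0.002,0.001,0,0,0.004,0.3],[0.012,0,0,0,0,0,0.3],[0,0,0,0,0,0,0.3],[0,0,0,0,0,0,0.3]]]' | sed -n 1,2p
python3 -c "
from h import *
go((.5385,-.0895,.104))"
```

```text
t: 36.8
tool_pos: [0.5398, -0.086, 0.124]
t 36.8 p [ 0.5398 -0.086   0.124 ] F [-0.2 -0.2 -0.6] op 0.0386 q6 1.24
shift [ 0.02   -0.0016  0.0034] turn [ 0.0053  0.0001 -0.0022]
```

```bash
python3 -m inch '[[[0.006,-0.001,0.003,0.005,0,-0.002,0.3],[0.005,0,0,0,0,0,0.3],[0.003,0,0,0,0,0,0.3],[0,0,0,0,0,0,0.3]]]' | sed -n 1,2p
python3 -c "
from h import *
go((.5385,-.0895,.104)); T=np.load('top0.npy',allow_pickle=True).item(); S=np.load('scene0.npy',allow_pickle=True).item()
c=cam('scene'); 
a=S['frame'][140:240,240:420]; b=c['frame'][140:240,240:420]
cv2.imwrite('pics/cmp8.png',np.vstack([cv2.resize(a,(720,298)),cv2.resize(b,(720,298))]))"
```

```text
t: 37.2
tool_pos: [0.54, -0.0893, 0.1105]
t 37.2 p [ 0.54   -0.0893  0.1105] F [ 0.7 -0.  -2.3] op 0.0384 q6 1.24
shift [ 0.0065 -0.0015  0.0001] turn [ 0.0003  0.0009 -0.0024]
```

View pics/cmp8.png

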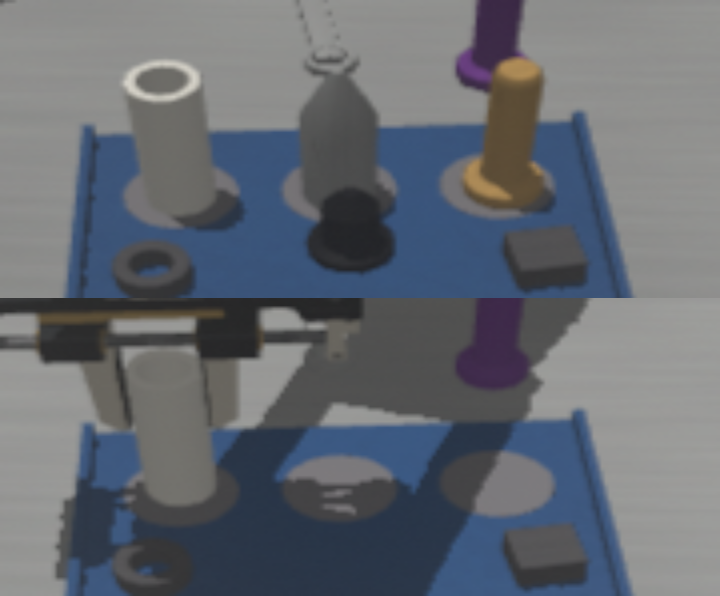

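In the before/after comparison the held tube's base is at (183,207) against (182,212) originally. That fits ~8 mm of remaining height with under 1 mm of lateral difference. Lower it.

```bash
python3 -m inch '[[[0.004,-0.001,0,0,0,-0.002,0.3],[0.001,0,0,0,0,0,0.3]]]' | sed -n '2p;4p'; for i in 1 2 3; do python3 -m inch '[[[0.002,0,0,0,0,0,0.3],[0.001,0,0,0,0,0,0.3]]]' | sed -n '2p;4p'; done
```

```text
tool_pos: [0.5395, -0.0896, 0.1061]
force: [-0.1, 0.2, -1.8]
tool_pos: [0.5396, -0.0896, 0.103]
force: [-0.3, -1.1, -2.3]
tool_pos: [0.5405, -0.0899, 0.1016]
force: [-5.0, 1.9, 11.0]
tool_pos: [0.5416, -0.0902, 0.1015]
force: [-2.0, 0.8, 2.4]
```

```bash
python3 -m inch '[[[0,0,0,0,0,0,0.5],[0,0,0,0,0,0,0.65],[0,0,0,0,0,0,0.65],[-0.02,0,0,0,0,0,0.65],[-0.04,0,0,0,0,0,0.65],[-0.04,0,0,0,0,0,0.65],[-0.02,0,0,0,0,0,0.65],[0,0,0,0,0,0,0.65]]]' | sed -n 1,2p
python3 -c "
from h import *
go((.482,.3385,.2))"
```

```text
t: 38.85
tool_pos: [0.5395, -0.0895, 0.2229]
t 38.85 p [ 0.5395 -0.0895  0.2229] F [0.2 1.  0.7] op 0.0605 q6 1.24
shift [ 0.0221 -0.0274 -0.4311] turn [ 0.0004  0.0017 -0.0021]
```

```bash
python3 -m inch '[[[0,-0.001,-0.02,0,0,0,0.65],[0,-0.002,-0.043,0,0,0,0.65],[0,-0.002,-0.043,0,0,0,0.65],[0,-0.002,-0.043,0,0,0,0.65],[0,-0.002,-0.043,0,0,0,0.65],[0,-0.002,-0.043,0,0,0,0.65],[0,-0.002,-0.043,0,0,0,0.65],[0,-0.002,-0.043,0,0,0,0.65],[0,-0.002,-0.035,0,0,0,0.65],[0,-0.001,-0.025,0,0,0,0.65],[0,-0.001,-0.015,0,0,0,0.65],[0,0,-0.01,0,0,0,0.65],[0,0,-0.005,0,0,0,0.65],[0,0,0,0,0,0,0.65],[0,0,0,0,0,0,0.65]]]' | sed -n 1,2p
python3 -c "
from h import *
go((.482,.3385,.16))"
```

```text
t: 40.35
tool_pos: [0.4844, 0.3298, 0.1987]
t 40.35 p [0.4844 0.3298 0.1987] F [-0.8  0.4  0.4] op 0.0604 q6 2.02
shift [ 0.0386 -0.0011 -0.0092] turn [-0.0052  0.009   0.0179]
```

```bash
python3 -m inch '[[[0.01,0,-0.004,-0.005,0.005,0.008,0.65],[0.015,0,-0.004,0,0.004,0.008,0.65],[0.01,0,-0.001,0,0,0,0.65],[0,0,0,0,0,0,0.65],[0,0,0,0,0,0,0.65]]]' | sed -n 1,2p
python3 -c "
from h import *
go((.482,.3385,.076))"
```

```text
t: 40.85
tool_pos: [0.4849, 0.3359, 0.1616]
t 40.85 p [0.4849 0.3359 0.1616] F [-0.9  0.2  0.5] op 0.0605 q6 2.02
shift [ 0.0856 -0.0028 -0.0027] turn [-0.0039 -0.0007 -0.0005]
```

```bash
python3 -m inch '[[[0.015,-0.002,-0.003,-0.004,0,0,0.65],[0.025,0,0,0,0,0,0.65],[0.025,0,0,0,0,0,0.65],[0.012,0,0,0,0,0,0.65],[0.006,0,0,0,0,0,0.65],[0,0,0,0,0,0,0.65],[0,0,0,0,0,0,0.65]]]' | sed -n 1,2p
python3 -c "
from h import *
go((.482,.3385,.076))"
```

```text
t: 41.55
tool_pos: [0.4842, 0.3401, 0.0764]
t 41.55 p [0.4842 0.3401 0.0764] F [-0.3  0.8  0.6] op 0.0604 q6 2.03
shift [ 0.0004 -0.0023  0.0014] turn [ 0.0006 -0.0027 -0.0044]
```

```bash
python3 -m inch '[[[0,-0.002,0.001,0,-0.002,-0.004,0.4],[0,0,0,0,0,0,0.3],[0,0,0,0,0,0,0.3],[0,0,0,0,0,0,0.3],[0,0,0,0,0,0,0.3]]]' 35|sed -n '2,5p'; python3 -m inch '[[[-0.01,0,0,0,0,0,0.3],[-0.02,0,0,0,0,0,0.3],[-0.03,0,0,0,0,0,0.3],[-0.03,0,0,0,0,0,0.3],[-0.03,0,0,0,0,0,0.3],[-0.01,0,0,0,0,0,0.3],[0,0,0,0,0,0,0.3]]]'|sed -n '2p;4p;5p'
python3 -c "
from h import *
go((.5300,-.0065,.18))"
```

```text
tool_pos: [0.4837, 0.3397, 0.0794]
orientation: [1.161, 1.241, -1.153]
force: [1.2, 0.4, -2.8]
opening: 0.0389
tool_pos: [0.479, 0.3371, 0.2099]
force: [0.4, 0.1, -6.3]
opening: 0.0392
t 42.75 p [0.479  0.3371 0.2099] F [ 0.4  0.1 -6.3] op 0.0392 q6 2.03
shift [0.0308 0.027  0.3462] turn [0.0006 0.0032 0.0079]
```

```bash
python3 -m inch '[[[0,0.002,0.018,0,0.003,0.008,0.3],[0,0.003,0.04,0,0,0,0.3],[0,0.004,0.042,0,0,0,0.3],[0,0.004,0.042,0,0,0,0.3],[0,0.004,0.042,0,0,0,0.3],[0,0.004,0.042,0,0,0,0.3],[0,0.003,0.035,0,0,0,0.3],[0,0.002,0.027,0,0,0,0.3],[0,0.001,0.018,0,0,0,0.3],[0,0,0.012,0,0,0,0.3],[0,0,0.007,0,0,0,0.3],[0,0,0.003,0,0,0,0.3],[0,0,0,0,0,0,0.3],[0,0,0,0,0,0,0.3]]]' | sed -n 1,2p
python3 -c "
from h import *
go((.5300,-.0065,.13))"
```

```text
t: 44.15
tool_pos: [0.5167, -0.007, 0.1851]
t 44.15 p [ 0.5167 -0.007   0.1851] F [-0.   0.7 -5.8] op 0.039 q6 1.39
shift [0.0547 0.0151 0.0003] turn [0.002  0.0026 0.0313]
```

```bash
python3 -m inch '[[[0.01,0.005,0,0.002,0.002,0.012,0.3],[0.015,0.005,0,0,0,0.01,0.3],[0.015,0.002,0,0,0,0.006,0.3],[0.01,0,0,0,0,0,0.3],[0,0,0,0,0,0,0.3],[0,0,0,0,0,0,0.3]]]' | sed -n 1,2p
python3 -c "
from h import *
go((.5300,-.0065,.09))"
```

```text
t: 44.75
tool_pos: [0.5293, -0.0013, 0.135]
t 44.75 p [ 0.5293 -0.0013  0.135 ] F [ 0.  -1.7 -5.3] op 0.0394 q6 1.39
shift [0.045  0.0003 0.0053] turn [ 0.0068 -0.0003 -0.0005]
```

```bash
python3 -m inch '[[[0.012,0,0.003,0.006,0,0,0.3],[0.018,0,0.002,0,0,0,0.3],[0.008,0,0,0,0,0,0.3],[0.004,0,0,0,0,0,0.3],[0,0,0,0,0,0,0.3],[0,0,0,0,0,0,0.3]]]' | sed -n 1,2p
python3 -c "
from h import *
go((.5300,-.0065,.082))"
```

```text
t: 45.35
tool_pos: [0.5317, -0.0067, 0.0934]
t 45.35 p [ 0.5317 -0.0067  0.0934] F [-1.  -0.4 -5.8] op 0.0392 q6 1.39
shift [ 0.0114 -0.0017 -0.0003] turn [ 0.0001  0.0006 -0.0047]
```

```bash
python3 -m inch '[[[0.005,-0.002,0,0,0,-0.004,0.3],[0.002,0,0,0,0,0,0.3]]]' | sed -n '2p;4p'; for i in 1 2 3; do python3 -m inch '[[[0.002,0,0,0,0,0,0.3],[0.001,0,0,0,0,0,0.3]]]' | sed -n '2p;4p'; done
```

```text
tool_pos: [0.5305, -0.0069, 0.0873]
force: [-0.2, 0.2, -7.9]
tool_pos: [0.5308, -0.0069, 0.0844]
force: [-0.8, 0.7, -6.5]
tool_pos: [0.532, -0.007, 0.0834]
force: [-5.7, 0.8, 6.1]
tool_pos: [0.5333, -0.007, 0.0834]
force: [-2.2, 0.8, -2.7]
```

```bash
python3 -m inch '[[[0,0,0,0,0,0,0.5],[0,0,0,0,0,0,0.65],[0,0,0,0,0,0,0.65],[-0.02,0,0,0,0,0,0.65],[-0.04,0,0,0,0,0,0.65],[-0.045,0,0,0,0,0,0.65],[-0.03,0,0,0,0,0,0.65],[-0.01,0,0,0,0,0,0.65],[0,0,0,0,0,0,0.65]]]' | sed -n 1,2p
python3 -c "
from h import *
go((.401,.323,.2))"
```

```text
t: 47.05
tool_pos: [0.533, -0.0071, 0.2336]
t 47.05 p [ 0.533  -0.0071  0.2336] F [-1.   1.   0.1] op 0.0603 q6 1.39
shift [ 0.0314 -0.1089 -0.3386] turn [ 0.0002  0.0026 -0.0114]
```

```bash
python3 -m inch '[[[0,-0.005,-0.016,0,0.002,-0.01,0.65],[0,-0.013,-0.04,0,0,0,0.65],[0,-0.013,-0.042,0,0,0,0.65],[0,-0.013,-0.042,0,0,0,0.65],[0,-0.013,-0.042,0,0,0,0.65],[0,-0.013,-0.042,0,0,0,0.65],[0,-0.011,-0.035,0,0,0,0.65],[0,-0.009,-0.027,0,0,0,0.65],[0,-0.006,-0.018,0,0,0,0.65],[0,-0.004,-0.012,0,0,0,0.65],[0,-0.002,-0.007,0,0,0,0.65],[0,0,-0.003,0,0,0,0.65],[0,0,0,0,0,0,0.65],[0,0,0,0,0,0,0.65]]]' | sed -n 1,2p
python3 -c "
from h import *
go((.401,.323,.16))"
```

```text
t: 48.45
tool_pos: [0.3854, 0.3241, 0.2034]
t 48.45 p [0.3854 0.3241 0.2034] F [ 0.1 -0.5 -0.6] op 0.0604 q6 2.09
shift [0.0427 0.0173 0.0016] turn [0.0001 0.0126 0.0423]
```

```bash
python3 -m inch '[[[0.005,0.006,0,0,0.006,0.016,0.65],[0.01,0.005,0.001,0,0.005,0.014,0.65],[0.015,0.003,0,0,0,0.008,0.65],[0.008,0,0,0,0,0,0.65],[0,0,0,0,0,0,0.65],[0,0,0,0,0,0,0.65]]]' | sed -n 1,2p
python3 -c "
from h import *
go((.401,.323,.101))"
```

```text
t: 49.05
tool_pos: [0.4027, 0.321, 0.1634]
t 49.05 p [0.4027 0.321  0.1634] F [-0.7 -0.2  0.3] op 0.0606 q6 2.08
shift [ 0.0624 -0.0017 -0.0021] turn [-0.0053  0.     -0.0016]
```

```bash
python3 -m inch '[[[0.015,-0.001,-0.002,-0.005,0,-0.001,0.65],[0.025,0,0,0,0,0,0.65],[0.018,0,0,0,0,0,0.65],[0.008,0,0,0,0,0,0.65],[0,0,0,0,0,0,0.65],[0,0,0,0,0,0,0.65]]]' | sed -n 1,2p
python3 -c "
from h import *
go((.401,.323,.096))"
```

```text
t: 49.65
tool_pos: [0.4028, 0.3244, 0.0956]
t 49.65 p [0.4028 0.3244 0.0956] F [ 0.1 -0.1  0.3] op 0.0606 q6 2.08
shift [-0.0004 -0.0019  0.0013] turn [ 0.0007 -0.0024 -0.0041]
```

```bash
python3 -m inch '[[[0,-0.002,0.001,0,-0.002,-0.004,0.4],[0,0,0,0,0,0,0.2],[0,0,0,0,0,0,0.1],[0,0,0,0,0,0,0.1],[0,0,0,0,0,0,0.1]]]' 30|sed -n '2,5p'; python3 -m inch '[[[-0.01,0,0,0,0,0,0.1],[-0.02,0,0,0,0,0,0.1],[-0.03,0,0,0,0,0,0.1],[-0.03,0,0,0,0,0,0.1],[-0.03,0,0,0,0,0,0.1],[-0.01,0,0,0,0,0,0.1],[0,0,0,0,0,0,0.1]]]'|sed -n '2p;4p;5p'
python3 -c "
from h import *
go((.527,.082,.18))"
```

```text
tool_pos: [0.4026, 0.3244, 0.099]
orientation: [1.161, 1.241, -1.152]
force: [1.1, -2.8, -3.8]
opening: 0.0252
tool_pos: [0.3988, 0.3219, 0.2312]
force: [-0.0, -0.2, -4.8]
opening: 0.0251
t 50.85 p [0.3988 0.3219 0.2312] F [-0.  -0.2 -4.8] op 0.0251 q6 2.08
shift [0.0513 0.1112 0.2482] turn [0.0008 0.0022 0.0045]
```

```bash
python3 -m inch '[[[0,0.006,0.014,0,0.002,0.005,0.1],[0.003,0.013,0.03,0,0,0,0.1],[0.003,0.018,0.04,0,0,0,0.1],[0.003,0.018,0.04,0,0,0,0.1],[0.003,0.016,0.036,0,0,0,0.1],[0.003,0.013,0.028,0,0,0,0.1],[0,0.009,0.02,0,0,0,0.1],[0,0.006,0.012,0,0,0,0.1],[0,0.003,0.007,0,0,0,0.1],[0,0.001,0.003,0,0,0,0.1],[0,0,0,0,0,0,0.1],[0,0,0,0,0,0,0.1]]]' | sed -n 1,2p
python3 -c "
from h import *
go((.527,.082,.13))"
```

```text
t: 52.05
tool_pos: [0.5134, 0.085, 0.1959]
t 52.05 p [0.5134 0.085  0.1959] F [-0.7 -0.4 -4.9] op 0.0247 q6 1.57
shift [0.0656 0.015  0.0037] turn [0.0037 0.0044 0.0242]
```

```bash
python3 -m inch '[[[0.01,0.005,0.001,0.003,0.003,0.01,0.1],[0.015,0.005,0.001,0,0.001,0.008,0.1],[0.018,0.003,0.001,0,0,0.005,0.1],[0.012,0,0,0,0,0,0.1],[0.005,0,0,0,0,0,0.1],[0,0,0,0,0,0,0.1],[0,0,0,0,0,0,0.1]]]' | sed -n 1,2p
python3 -c "
from h import *
go((.5275,.082,.107))"
```

```text
t: 52.75
tool_pos: [0.5265, 0.0872, 0.1327]
t 52.75 p [0.5265 0.0872 0.1327] F [-0.5  0.3 -4.1] op 0.0249 q6 1.56
shift [0.0257 0.0005 0.0053] turn [ 0.0065 -0.0013 -0.0033]
```

```bash
python3 -m inch '[[[0.008,0,0.003,0.006,0,-0.003,0.1],[0.007,0,0.002,0,0,0,0.1],[0.003,0,0,0,0,0,0.1],[0,0,0,0,0,0,0.1],[0,0,0,0,0,0,0.1]]]' | sed -n 1,2p
python3 -c "
from h import *
go((.5275,.082,.103)); S=np.load('scene0.npy',allow_pickle=True).item(); c=cam('scene')
cv2.imwrite('pics/cmp9.png',np.vstack([cv2.resize(i['frame'][140:240,240:420],(720,298)) for i in (S,c)]))
for i in (S,c):
  k=cv2.inRange(cv2.cvtColor(i['frame'],cv2.COLOR_BGR2HSV),(8,100,30),(28,255,255)); k[:150]=0;k[225:]=0;k[:,:340]=0;k[:,400:]=0
  y,x=np.where(k)
  print('rows',y.min(),y.max(),[(r,x[y==r].min(),x[y==r].max()) for r in range(y.max()-12,y.max()+1,2)])"
```

```text
t: 53.25
tool_pos: [0.5282, 0.0817, 0.115]
t 53.25 p [0.5282 0.0817 0.115 ] F [-0.1  0.5 -3.7] op 0.025 q6 1.56
shift [ 0.012  -0.0008 -0.0003] turn [-0.0003 -0.0013 -0.0032]
rows 160 208 [(196, np.int64(357), np.int64(373)), (198, np.int64(356), np.int64(374)), (200, np.int64(356), np.int64(374)), (202, np.int64(356), np.int64(374)), (204, np.int64(357), np.int64(373)), (206, np.int64(359), np.int64(372)), (208, np.int64(362), np.int64(369))]
rows 150 203 [(191, np.int64(357), np.int64(373)), (193, np.int64(357), np.int64(374)), (195, np.int64(356), np.int64(374)), (197, np.int64(356), np.int64(374)), (199, np.int64(357), np.int64(374)), (201, np.int64(359), np.int64(373)), (203, np.int64(361), np.int64(370))]
```

View pics/cmp9.png

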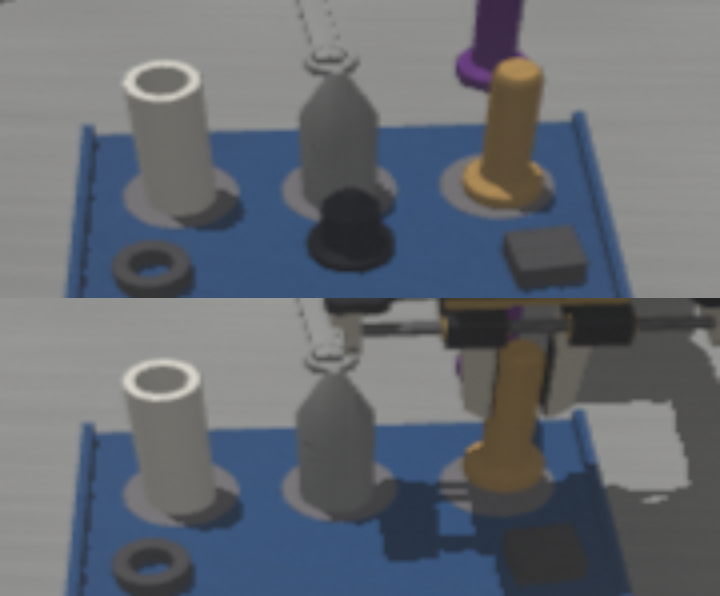

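Tube and centre are back: rim (162,82) against (162,80) before, and the centre's edges shifted about 3 zoomed px, under 2 mm. The held mandrel's foot columns (356–374) match the original, so lower it.

```bash
python3 -m inch '[[[0.004,0,0,0,-0.001,-0.003,0.1],[0.003,0,0,0,0,0,0.1]]]' | sed -n '2p;4p'; for i in 1 2 3 4; do python3 -m inch '[[[0.002,0,0,0,0,0,0.1],[0.001,0,0,0,0,0,0.1]]]' | sed -n '2p;4p'; done
```

```text
tool_pos: [0.5289, 0.0818, 0.1086]
force: [0.0, 0.3, -5.6]
tool_pos: [0.5288, 0.0819, 0.1049]
force: [0.2, 0.2, -3.3]
tool_pos: [0.5294, 0.0819, 0.1028]
force: [-3.3, -1.5, 9.0]
tool_pos: [0.5308, 0.0819, 0.1028]
force: [-1.2, -0.2, -1.5]
tool_pos: [0.5321, 0.0819, 0.103]
force: [-4.1, -0.9, 1.9]
```

Release, retreat upward and aside, then compare all the placements.

```bash
python3 -m inch '[[[0,0,0,0,0,0,0.4],[0,0,0,0,0,0,0.65],[0,0,0,0,0,0,0.65],[-0.02,0,0,0,0,0,0.65],[-0.04,0,0,0,0,0,0.65],[-0.045,0,0,0,0,0,0.65],[-0.04,-0.02,-0.02,0,0,0,0.65],[-0.01,-0.03,-0.03,0,0,0,0.65],[0,-0.03,-0.03,0,0,0,0.65],[0,-0.03,-0.03,0,0,0,0.65],[0,-0.02,-0.02,0,0,0,0.65],[0,-0.01,-0.01,0,0,0,0.65],[0,0,0,0,0,0,0.65],[0,0,0,0,0,0,0.65]]]' | sed -n 1,4p
python3 - <<'E'
from h import *
S=np.load('scene0.npy',allow_pickle=True).item(); c=cam('scene'); T0=np.load('top0.npy',allow_pickle=True).item(); t=cam('top')
def ext(i,lo,hi,roi):
    k=cv2.inRange(cv2.cvtColor(i['frame'],cv2.COLOR_BGR2HSV),lo,hi); m=np.zeros_like(k); x0,y0,x1,y1=roi; m[y0:y1,x0:x1]=k[y0:y1,x0:x1]
    q=max(cv2.findContours(m,0,1)[0],key=cv2.contourArea)[:,0]; return q.min(0),q.max(0)
B=((8,100,30),(28,255,255)); W=((0,0,185),(180,45,255))
print('mandrel scene',ext(S,*B,(340,150,400,225)),ext(c,*B,(340,150,400,225)))
print('mandrel top',ext(T0,*B,(260,190,310,240)),ext(t,*B,(260,190,310,240)))
print('tube top',ext(T0,*W,(335,190,372,225)),ext(t,*W,(335,190,372,225)))
a=np.vstack([cv2.resize(i['frame'][130:240,150:420],(700,285)) for i in (S,c)]); cv2.imwrite('pics/fin.png',a)
E
```

```text
t: 55.7
tool_pos: [0.3782, 0.2165, 0.2647]
orientation: [1.17, 1.232, -1.145]
force: [-0.2, -0.6, -0.0]
mandrel scene (array([356, 160], dtype=int32), array([374, 208], dtype=int32)) (array([356, 159], dtype=int32), array([374, 208], dtype=int32))
mandrel top (array([278, 209], dtype=int32), array([294, 224], dtype=int32)) (array([278, 209], dtype=int32), array([294, 224], dtype=int32))
tube top (array([346, 200], dtype=int32), array([361, 214], dtype=int32)) (array([347, 199], dtype=int32), array([361, 213], dtype=int32))
```

View pics/fin.png

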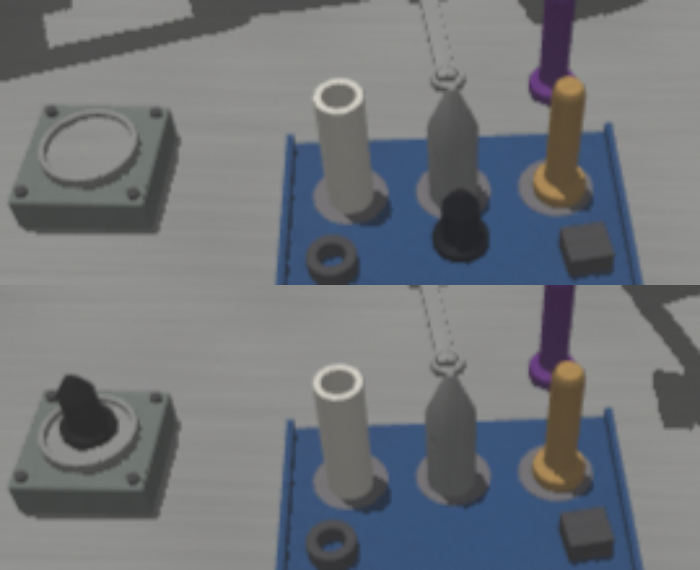

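Everything stands as asked: the former's lean in the image matches perspective, and it sits centred in the dish. Hand in.

```bash
python3 -c "
from plant import workorder
print(workorder.close_job())"
```

```text
the job is handed in; nothing more can be done
None
```

The job is handed in, done in the order asked, at about 56 s on the robot's clock against the 147 s limit. I moved the mandrel, lathe centre and tube to the heat board, set the former in the holder's dish, then put the tube, centre and mandrel back on the tray.

The last checks compared the final pictures with those from the start:

- **Mandrel:** within 1 px of its starting position in both views.
- **Tube:** within about 1 px of its starting position, roughly 2–3 mm.
- **Lathe centre:** it moved by about 1 px, roughly 2 mm. I judged this by eye from the before/after pictures, with no mask measurement.
- **Former:** it stands upright in the dish and close to its centre, also judged from the final picture.
- **Collar and slab:** they look unmoved.

Nothing fell. The highest force I read was about 11 N, at touchdown. The gripper was empty and held clear of everything at hand-in. No check failed.

The arm swung and drifted by up to about 15–30 mm at the end of fast moves, so I corrected its position before each descent. On one approach to the lathe centre, that left a finger only about 4 mm from the tube by calculation. It did not touch the tube.

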